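# Find the key that opens the stall's cash drawer

## Task

Only one of the three keys in the wooden rack turns the lock of the grey cash drawer unit: try them one after another until you find it, and stand every key that does not turn back upright in the rack. Give the right key about a quarter turn clockwise, let go of it there, take its bow afresh from another side and turn it on until it has made a full half turn; then leave it fully in the lock and pull the drawer about 10 cm open by its handle. Do not drop a key or push the other goods about.

Things in the scene. Friction and masses are not known exactly. Their poses are not given: they have to be found in the camera images.
- till: Cash drawer unit, grey steel, fixed, 260 deep (x) x 300 wide (y) x 100 mm high; origin at the centre of its underside, z up, front towards its own -x (the robot). Left (+y) two thirds: the drawer; right (-y) third: a closed strip with a brass lock plate in its top near the front. Keys come out only with the blade along the slot.
- keyhole (a point): Centre of the keyhole at the top face of the lock plate (z 100 mm); axes as the unit's. Slot 40 mm long along y, 11 mm wide along x, in a rim 4 mm high, 28 mm inside, open over the slot. Keys go straight down, blade along the slot, till the shoulder rests on the plate (only there driving the lock). Turn clockwise seen from above. The right key varies and cannot be seen; a wrong one goes in but is blocked within 10 to 15 degrees.
- lock (a joint): Turn of the lock's inner fork, rad: 0 locked, growing clockwise seen from above, stop at 3.14 (half turn). The right key turns it easily (under 0.1 N m) and it stays as left. It lags the key by 0.3 to 0.4 rad of play, so a wrong key hardly moves it. To test a key gently, turn the fingers 0.4 rad: the right one follows fully, a wrong one about 0.2. The drawer is free from about 2.4.
- drawer (a joint): Travel of the drawer, m: 0 shut, growing as it comes out along the unit's -x; stop at 0.15. Runs with about 2 to 3 N of friction and stays where it is left. While locked it moves no more than about 2 mm.
- drawer_handle (a point): Middle of the drawer's handle: a round horizontal steel bar 10 mm thick, 100 mm long along the unit's y, 45 mm clear of the drawer's front (bar axis to face), its axis 72 mm above the table, 28 mm below the unit's top. Moves with the drawer; axes as the unit's.
- rack: Wooden key rack, fixed to the table, 75 mm deep (x) x 210 mm wide (y) x 64 mm high, with three sockets in its top. Origin at the centre of its underside, z up.
- socket0 (a point): Centre of the right-hand (-y) socket of the rack at its top face (64 mm up): a slot 44 mm long along the rack's y, 15 mm wide along its x, right through the rack. Sockets are 62 mm apart along y. A key stands in it with its shoulder on the rack's top, bow along the row. Axes as the rack's.
- socket1 (a point): Centre of the middle socket of the rack at its top face (64 mm up): a slot 44 mm long along the rack's y, 15 mm wide along its x, right through the rack. Sockets are 62 mm apart along y. A key stands in it with its shoulder on the rack's top, bow along the row. Axes as the rack's.
- socket2 (a point): Centre of the left-hand (+y) socket of the rack at its top face (64 mm up): a slot 44 mm long along the rack's y, 15 mm wide along its x, right through the rack. Sockets are 62 mm apart along y. A key stands in it with its shoulder on the rack's top, bow along the row. Axes as the rack's.
- key_red: Red-bowed key, 116 mm long, 180 g, loose, starts upright in a rack socket. Origin: on its axis at the underside of the round shoulder (24 mm wide, 5 high) that rests on rack or lock plate; z up to the bow, y across bow and blade, x through their thickness. A half turn about z fits alike. Bow 12 mm thick, z=+20..+50 mm 46 wide, above to +63 mm 30 wide: grip across its thickness (or its width) at z=+43 mm.
- key_yellow: Yellow-bowed key, axes and sizes as the red one. Blade of all three, below the shoulder: round 9 mm shank to z=-11 mm; double bit 36 mm wide (y), 7 mm thick (x) from z=-11 to -44 mm, with a cut in its edges that differs from key to key; flat driving tip 16 mm wide, 5 mm thick, ending at z=-54 mm, thinner in its last 3 mm.
- key_blue: Blue-bowed key, axes and sizes as the red one. Any of the three keys may stand in any socket at the start, its y along the rack's y (either way round fits).
- jar_a: Bystander: amber jar with red cap, blue label, 76 mm across, 120 mm high; origin at the centre of its base.
- jar_b: Bystander: amber jar with red cap, green label, 76 mm across, 120 mm high; origin at the centre of its base.
- carton: Bystander: small red carton 60 x 110 x 35 mm (x, y, z), origin at the centre of its base.
- tape: Bystander: roll of clear tape lying flat, 90 mm across, 24 mm high; origin at the centre of its base.
- tub: Bystander: orange tub with blue lid, 118 x 148 x 69 mm; origin at the centre of its base.
- calculator: Bystander: black pocket calculator 120 x 75 x 16 mm lying on the drawer unit; origin at the centre of its base.
Things that resemble listed ones, but are neither listed nor needed, are in the scene too. Leave any black or white look-alike of the key_red alone.

How it is judged (in metres and radians):
On the way, in this order (a step that is already met when the one before it is completed fails the run):
1. the lock stands at about a quarter turn (0.9 to 2.1 rad) with a key fully in it and the fingers off the keys (value of joint lock between 0.9 and 2.1 rad and ((horizontal distance between key_red and keyhole below 0.008 m and z of key_red in the frame of till between 0.094 and 0.1035 m and angle between key_red's own z axis and vertical below 0.2 rad) or (horizontal distance between key_yellow and keyhole below 0.008 m and z of key_yellow in the frame of till between 0.094 and 0.1035 m and angle between key_yellow's own z axis and vertical below 0.2 rad) or (horizontal distance between key_blue and keyhole below 0.008 m and z of key_blue in the frame of till between 0.094 and 0.1035 m and angle between key_blue's own z axis and vertical below 0.2 rad)) and contact force between the fingers and key_red below 0.05 N and contact force between the fingers and key_yellow below 0.05 N and contact force between the fingers and key_blue below 0.05 N), for 0.1 s.
2. the lock is turned to the half turn (over 2.5 rad) (value of joint lock above 2.5 rad), for 0.1 s.
3. the drawer is pulled open more than 70 mm (value of joint drawer above 0.07 m), for 0.1 s.
At the end, for the whole second after the job is handed in: Lock past 2.5 rad; drawer at rest, out over 70 mm; one key upright in the keyhole, shoulder on the plate (8 mm across, 3.5 mm up, 6 mm down, 0.2 rad tilt); the other two upright at rest in any rack sockets (10 mm across, 8 mm in height, 0.2 rad tilt) (value of joint lock above 2.5 rad and value of joint drawer above 0.07 m and velocity of joint drawer below 0.01 m/s and ((horizontal distance between key_red and keyhole below 0.008 m and z of key_red in the frame of till between 0.094 and 0.1035 m and angle between each of key_red, key_yellow, key_blue's own z axis and vertical below 0.2 rad and (horizontal distance between key_yellow and socket0 below 0.01 m or horizontal distance between key_yellow and socket1 below 0.01 m or horizontal distance between key_yellow and socket2 below 0.01 m) and z of key_yellow in the frame of rack between 0.056 and 0.072 m and (horizontal distance between key_blue and socket0 below 0.01 m or horizontal distance between key_blue and socket1 below 0.01 m or horizontal distance between key_blue and socket2 below 0.01 m) and z of key_blue in the frame of rack between 0.056 and 0.072 m) or (horizontal distance between key_yellow and keyhole below 0.008 m and z of key_yellow in the frame of till between 0.094 and 0.1035 m and angle between each of key_yellow, key_red, key_blue's own z axis and vertical below 0.2 rad and (horizontal distance between key_red and socket0 below 0.01 m or horizontal distance between key_red and socket1 below 0.01 m or horizontal distance between key_red and socket2 below 0.01 m) and z of key_red in the frame of rack between 0.056 and 0.072 m and (horizontal distance between key_blue and socket0 below 0.01 m or horizontal distance between key_blue and socket1 below 0.01 m or horizontal distance between key_blue and socket2 below 0.01 m) and z of key_blue in the frame of rack between 0.056 and 0.072 m) or (horizontal distance between key_blue and keyhole below 0.008 m and z of key_blue in the frame of till between 0.094 and 0.1035 m and angle between each of key_blue, key_red, key_yellow's own z axis and vertical below 0.2 rad and (horizontal distance between key_red and socket0 below 0.01 m or horizontal distance between key_red and socket1 below 0.01 m or horizontal distance between key_red and socket2 below 0.01 m) and z of key_red in the frame of rack between 0.056 and 0.072 m and (horizontal distance between key_yellow and socket0 below 0.01 m or horizontal distance between key_yellow and socket1 below 0.01 m or horizontal distance between key_yellow and socket2 below 0.01 m) and z of key_yellow in the frame of rack between 0.056 and 0.072 m)) and linear speed of each of key_red, key_yellow, key_blue below 0.02 m/s); the robot touches nothing.
It fails at once if the drawer is forced: out more than 20 mm with the lock under 2.2 rad (value of joint drawer above 0.02 m and value of joint lock below 2.2 rad).
It fails at once if a key is dropped: it tips over (more than 0.8 rad) or falls off the rack (shoulder under 45 mm) (angle between any of key_red, key_yellow, key_blue's own z axis and vertical above 0.8 rad or height (world z) of any of key_red, key_yellow, key_blue below 0.045 m).
It fails at once if other goods are pushed more than 40 mm (distance of any of jar_a, jar_b, carton, tape, tub, calculator from where it was at the start of the episode above 0.04 m).
It also fails if it takes over 72 s, if anything falls off the work surface, if the arm or the gripper's body presses on something with over 40 N, if the wrist force passes 120 N, or if a joint passes its speed limit or range.

## Robot

A 7-joint arm with a two-finger parallel gripper is mounted at the origin on the work surface. World frame = base frame: x ahead of the robot, y to its left, z up, the work surface at z = 0. Lengths are in m, angles in degrees, forces in N, time in s.
With the tool pointing down it reaches from about 0.425 to 0.875 m from the base axis. Payload 4.7 kg.
Tool frame: the origin (TCP) lies on the front face of the gripper's body, between the roots of the fingers; the fingertips stand 70 mm ahead of it and the grasp point (between the pads) lies 51 mm ahead of it (tip_extent is the distance from the TCP to the fingertips, in m); z points along the fingers, y is the direction in which the jaws open and shut (so a half turn about z gives the same grasp; the last joint's range is limited). The gripper opens to 87 mm and grips with 3 to 60 N. Pads are 19 mm wide; open, the fingers measure 117 mm over their backs; the gripper's body (75 mm by 190 mm) begins 51 mm behind the grasp point.
Start: joints at [77.183, 18.392, -4.016, 83.108, 1.295, 78.541, -3.26], TCP at [0.153, -0.632, 0.292] pointing down, gripper open.
Joint ranges: [-163.93, 163.93], [-17.29, 119.83], [-79.2, 71.16], [3.27, 140.29], [-89.18, 269.18], [5.43, 117.66], [-154.24, 154.24]. Speed limits (degrees/s): [147.25, 147.25, 180, 180, 180, 180, 180].

## Interface

Orientations are given as [roll, pitch, yaw] about the fixed x, y, z axes, in that order (R = Rz(yaw) Ry(pitch) Rx(roll)).
In Python, from cell import * gives the robot as it stands.
- The arm moves only by the tool carry_out, never from a script. Its argument "increments" is text: rows parted by semicolons, each of 7 numbers parted by spaces: the opening, from 0 (shut) to 1 (fully open), then the shift along the tool's x, y, z in m, then the turn, a rotation vector about the tool's x, y, z in degrees. A call has 1 to 20 rows; each row shifts and turns the pose as measured when the row begins, along the tool's axes as they then stand; what a row does not reach is not made up. A row lasts 1/8 s, in which the tool goes at most 62.5 mm and 10.7 degrees, less where a joint would pass 70% of its speed; a pose out of reach is approached as far as the arm can. A call is refused whole if a number of a shift passes 0.0625 or a number of a turn 10.7, either way. A call with a gripper value outside its range is refused whole. The fingers move at their own pace and stop on an object; "force" is the grip in N (left out, the last holds). Time passes only in rows, so rows that do not move let the fingers close. It gives the time, the measured TCP pose, the force and the opening at its end, in the units of the state.
- get_obs(): the state, without advancing time (a new reading comes with each control period).
- read_camera(name): name is "side" or "top" or "wrist"; returns a dict with "img" (480x640x3 uint8, blue, green, red), "fx", "fy", "cx", "cy" (pixels), "k1" (the pictures are not rectified: a ray, as slopes to the right and down, at radius r is drawn at 1 + k1 r^2 times it, then the intrinsics apply), "world_from_camera" (4x4, takes a point from camera to world coordinates). Camera axes: x right, y down, z forward; pixel columns grow to the right and rows downward; lengths in m; the calibration is good to about 2 mm. A picture is of the moment at which its call begins. There is no depth.
- sign_off(): hands the job in, once; it reports no verdict.
Trained networks look in a picture, given as the dict that the camera call returned (one of the last four; its "shot" number tells which), for a name from the list of things; names that differ only in an ending like _2 or _b are one class to them, and where a whole thing is asked for, a point or a joint stands for the part that bears it (a point fixed in the world has none). Each returns a list of dicts, best first, with "confidence" (0 to 1); they miss things now and then, are a little off and sometimes report something else, mostly with a low value. They report only what shows in the picture. A call takes as long as a camera call. They do not tell look-alikes from the thing itself.
- masks_of(target, picture): "pixels" (480x640 bool, what is visible of it) and "bbox" ([left, top, right, bottom] in pixels, round what is visible of it).
The state is a dict: "time_s": time; "qpos": joint angles; "joint_velocities": joint speeds; "effort": joint torques, N m; "tool_pos": TCP position; "tool_rot": TCP orientation; "force": force on the tool from outside, world axes, zero at the start; "wrist_torque": the same for the moment, N m; "grip_width": finger opening in m.
Only numpy, scipy, OpenCV 4.12 (cv2) and the standard library are available. Lean on these libraries where they do the work, as an engineer would, in place of code of your own. Each camera call takes 0.05 s, during which the arm holds its last target.

## Working session

There is one attempt and no reset: what is moved stays moved. The work goes in short steps, Python scripts to look and compute and a tool call to move; the robot and the scene stay as the last step left them, time stands still between calls to the robot, and variables do not carry over. Pictures are saved under pics/ and viewed, and the job is handed in when it is done.

Besides the shell and the picture viewer there is one more tool, called after "Emit:" by a JSON object that holds its "fn" and its "kwargs", one argument or row to a line. carry_out: Moves the arm, as the interface text tells. Its arguments: {"type":"object","properties":{"increments":{"type":"string"},"force":{"type":"number"}},"required":["increments"]}

```bash
ls; mkdir -p pics; python3 - <<'E'
from cell import *
import cv2
o=get_obs(); print(o)
for n in ["side","top","wrist"]:
    p=read_camera(n); cv2.imwrite(f"pics/{n}0.png",p["img"]); print(n,p["fx"],p["fy"],p["cx"],p["cy"],p["k1"],p["world_from_camera"],p["shot"])
E
```

```text
pics
{'time_s': 0.0, 'qpos': array([77.18365201, 18.43971465, -4.01677072, 83.17590011,  1.29478171,
       78.5407644 , -3.25911377]), 'joint_velocities': array([ 0.03694135,  0.06037046,  0.08338454,  0.02701327,  0.00074145,
        0.03588061, -0.01620292]), 'effort': array([-4.02518690e-04, -4.91289425e+01, -4.03987085e-01, -3.12529314e+01,
       -6.37701340e-02,  4.37008368e-02,  1.78666255e-04]), 'tool_pos': array([ 0.15297924, -0.63130096,  0.29114539]), 'tool_rot': array([-1.79888859e+02,  5.19780589e-03,  1.36281435e+01]), 'force': array([ 1.35465063,  0.49447901, -0.94808315]), 'wrist_torque': array([0.023081  , 0.03350438, 0.0407736 ]), 'grip_width': 0.08729038479528477}
side 455.0941270713425 455.0941270713425 322.1263819466627 235.25162172661277 -0.043062206354007655 [[ 0.94601226 -0.17175682  0.27488252  0.24880024]
 [-0.32373436 -0.54261251  0.77509208 -0.82821222]
 [ 0.01602734 -0.82223552 -0.56892167  0.69680689]
 [ 0.          0.          0.          1.        ]] 1
top 450.33201253284403 450.33201253284403 317.98124851109935 232.60652118138455 -0.07634806151717534 [[-0.02050616 -0.99859292  0.04890469  0.48179632]
 [-0.99978195  0.0206744   0.0029368  -0.01770759]
 [-0.00394374 -0.0488338  -0.99879913  1.21430376]
 [ 0.          0.          0.          1.        ]] 2
wrist 389.2214446702541 389.2214446702541 318.73397313513516 241.98160266074552 0.001788891719695538 [[ 2.35808137e-01 -9.28072059e-01 -2.88230423e-01  2.33986234e-01]
 [-9.71799196e-01 -2.25478223e-01 -6.90354591e-02 -6.12263802e-01]
 [-9.19802847e-04  2.96381216e-01 -9.55069280e-01  3.84270743e-01]
 [ 0.00000000e+00  0.00000000e+00  0.00000000e+00  1.00000000e+00]] 3
```

View pics/side0.png

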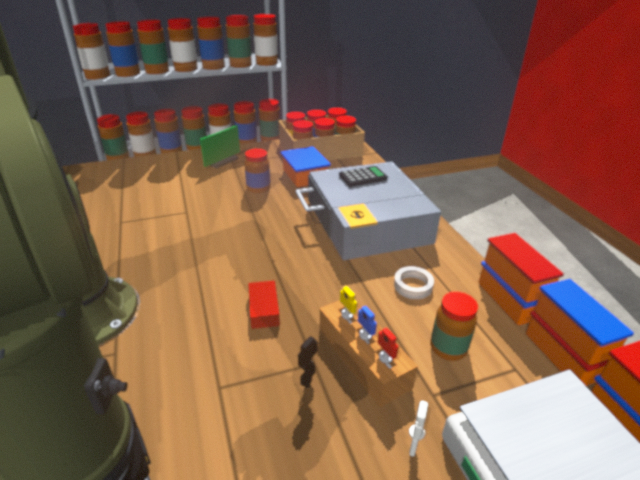

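View pics/top0.png

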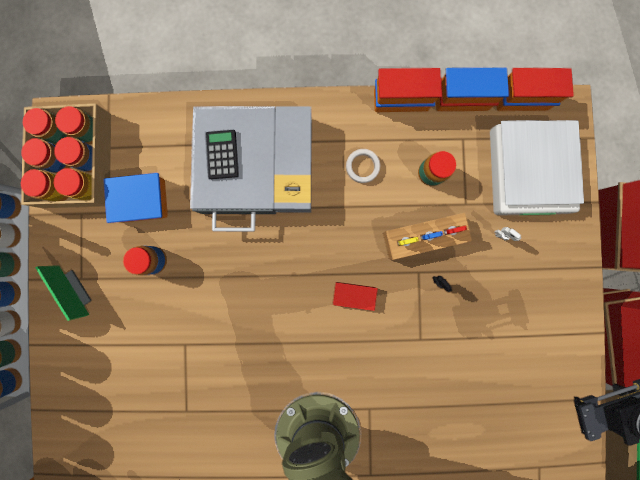

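View pics/wrist0.png

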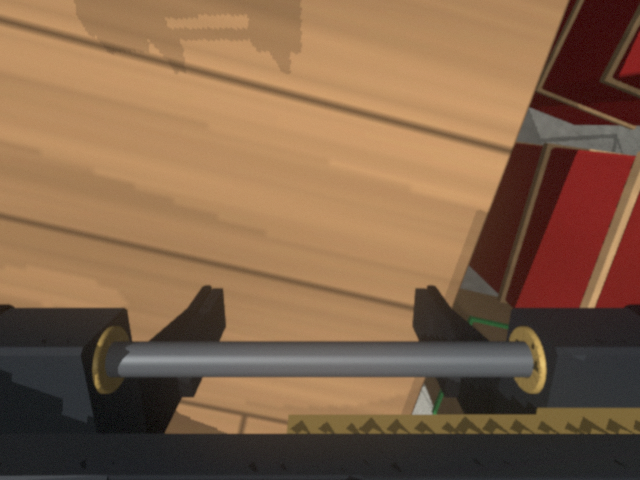

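```bash
cat > h.py <<'E'
from cell import *
import cv2, numpy as np
from scipy.spatial.transform import Rotation as R
def K(p): return np.array([[p["fx"],0,p["cx"]],[0,p["fy"],p["cy"]],[0,0,1.]])
def D(p): return np.array([p["k1"],0,0,0.])
def ray(p,uv):
    n=cv2.undistortPoints(np.array(uv,float).reshape(-1,1,2),K(p),D(p)).reshape(-1,2)
    T=np.array(p["world_from_camera"]); d=np.c_[n,np.ones(len(n))]@T[:3,:3].T
    return T[:3,3],d
def onz(p,uv,z):
    o,d=ray(p,uv); s=(z-o[2])/d[:,2]; return o+s[:,None]*d
def proj(p,X):
    T=np.linalg.inv(np.array(p["world_from_camera"]));
    return cv2.projectPoints(np.array(X,float).reshape(-1,3),cv2.Rodrigues(T[:3,:3])[0],T[:3,3],K(p),D(p))[0].reshape(-1,2)
def crop(p,box,f,name,pts=None):
    l,t,r,b=box; im=cv2.resize(p["img"][t:b,l:r],None,fx=f,fy=f,interpolation=cv2.INTER_CUBIC)
    if pts is not None:
        for u,v in pts: cv2.circle(im,(int((u+.5-l)*f),int((v+.5-t)*f)),2,(255,0,255),-1)
    cv2.imwrite(f"pics/{name}.png",im)
E
python3 - <<'E'
from h import *
t=read_camera("top"); s=read_camera("side")
for pn,p in(("top",t),("side",s)):
  for n in ["till","rack","key_red","key_yellow","key_blue","keyhole","drawer_handle"]:
    m=masks_of(n,p)
    for a in m[:3]:
        px=a["pixels"]; vs,us=np.nonzero(px)
        mr=cv2.minAreaRect(np.c_[us,vs].astype(np.float32))
        print(pn,n,round(a["confidence"],2),[int(x) for x in a["bbox"]],"cen",us.mean().round(1),vs.mean().round(1),mr)
crop(t,(370,200,530,300),5,"rk_top"); crop(s,(290,270,440,400),5,"rk_side")
crop(t,(180,95,320,245),4,"till_top")
crop(s,(295,150,445,270),5,"till_side")
E
```

```text
top till 0.83 [192, 107, 312, 232] cen 254.0 161.9 ((250.53427124023438, 168.34182739257812), (120.27056884765625, 125.41278076171875), 0.909380316734314)
top rack 0.59 [381, 215, 468, 259] cen 425.2 236.2 ((426.4095458984375, 236.07896423339844), (30.241090774536133, 85.44308471679688), 76.94474792480469)
top key_red 0.77 [493, 224, 517, 240] cen 507.2 233.6 ((507.1270751953125, 233.10247802734375), (24.535186767578125, 12.312860488891602), 5.19442892074585)
top key_red 0.66 [436, 279, 448, 293] cen 442.2 283.3 ((442.52001953125, 283.1400146484375), (21.400001525878906, 9.199999809265137), 36.869895935058594)
top key_red 0.46 [447, 227, 465, 237] cen 455.2 229.4 ((456.0148620605469, 229.6485137939453), (6.268734931945801, 18.408187866210938), 84.2894058227539)
top key_yellow 0.65 [382, 214, 470, 262] cen 424.5 236.4 ((426.1470947265625, 235.58824157714844), (29.831880569458008, 85.37254333496094), 75.96376037597656)
top key_yellow 0.43 [395, 236, 419, 245] cen 407.4 240.7 ((407.5, 241.0), (8.0, 21.0), 90.0)
top drawer_handle 0.59 [196, 206, 278, 234] cen 235.6 217.1 ((236.0, 220.0),
[... 725 characters left out ...]
71484375), (32.124996185302734, 15.3803071975708), 82.87498474121094)
side key_yellow 0.34 [293, 161, 441, 256] cen 371.9 212.6 ((368.98516845703125, 208.23919677734375), (92.06990814208984, 137.14309692382812), 81.02737426757812)
side key_blue 0.89 [358, 305, 379, 341] cen 367.0 322.6 ((367.3899841308594, 323.22998046875), (33.09259796142578, 17.677669525146484), 81.8698959350586)
side keyhole 0.61 [295, 164, 439, 260] cen 371.2 212.0 ((368.7567443847656, 209.04052734375), (92.39222717285156, 137.93075561523438), 80.53767395019531)
side drawer_handle 0.7 [297, 175, 332, 237] cen 317.7 205.5 ((317.6066589355469, 207.6274871826172), (60.86179733276367, 23.517791748046875), 55.784297943115234)
```

View pics/rk_top.png

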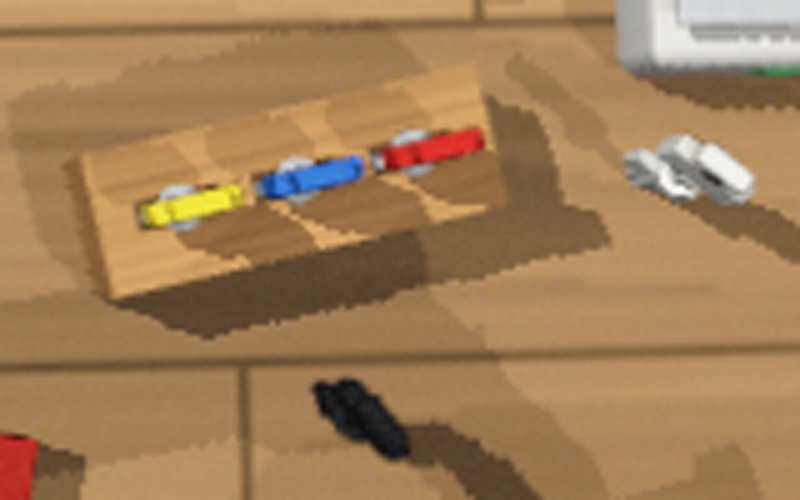

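View pics/till_top.png

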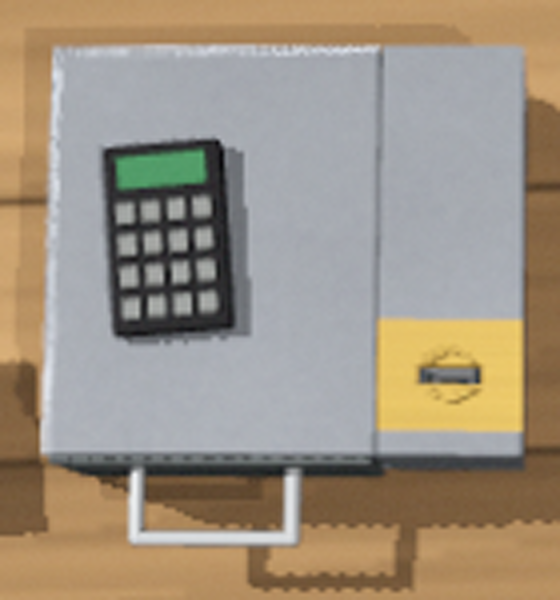

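View pics/rk_side.png

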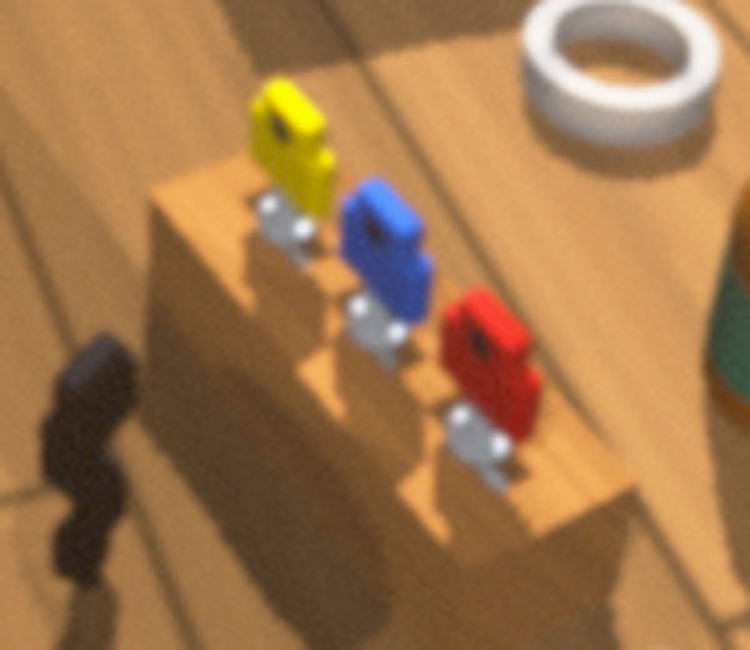

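View pics/till_side.png

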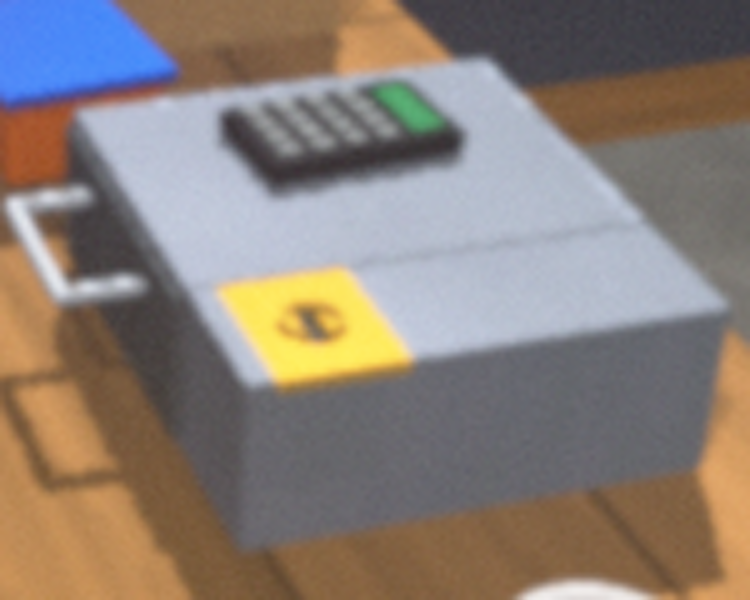

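```bash
cat > fit.py <<'E'
from h import *
from scipy.optimize import least_squares
def pose(q,P): 
    c,s=np.cos(q[2]),np.sin(q[2]); P=np.array(P,float)
    return np.c_[q[0]+c*P[:,0]-s*P[:,1], q[1]+s*P[:,0]+c*P[:,1], P[:,2]]
def fit(obs,q0):
    # obs list of (pic, P, uv)
    f=lambda q: np.concatenate([(proj(p,pose(q,P))-np.array(uv)).ravel() for p,P,uv in obs])
    r=least_squares(f,q0,loss="soft_l1"); return r.x,f(r.x).reshape(-1,2)
E
python3 - <<'E'
from fit import *
t=read_camera("top"); s=read_camera("side")
a,b,z=.13,.15,.1
# FL, BL, BR, FR
Pt=[(-a,b,z),(a,b,z),(a,-b,z),(-a,-b,z)]
ut=[(190.5,208),(193.7,106.7),(311,106.3),(310.5,210)]
us=[(310,173.6),(392,161.6),(440.6,212),(344,227)]
for o in ([(t,Pt,ut)],[(s,Pt,us)],[(t,Pt,ut),(s,Pt,us)]):
    q,r=fit(o,[.6,.1,0]); print("till",q.round(4),np.degrees(q[2]).round(2),"\n",r.round(1).tolist())
a,b,z=.0375,.105,.064
Pr=[(-a,b,z),(a,b,z),(a,-b,z),(-a,-b,z)]
ut=[(392.4,260),(385,232),(465,213),(471,241)]
us=[(320,308),(338,301),(416.4,367.6),(381,383)]
for o in ([(t,Pr,ut)],[(s,Pr,us)],[(t,Pr,ut),(s,Pr,us)]):
    q,r=fit(o,[.45,-.25,.2]); print("rack",q.round(4),np.degrees(q[2]).round(2),"\n",r.round(1).tolist())
def tri(uvt,uvs):
    o1,d1=ray(t,[uvt]);o2,d2=ray(s,[uvs]);d1=d1[0]/np.linalg.norm(d1[0]);d2=d2[0]/np.linalg.norm(d2[0])
    A=np.c_[d1,-d2]; k=np.linalg.lstsq(A,o2-o1,rcond=None)[0]; return (o1+k[0]*d1).round(4),(o2+k[1]*d2).round(4)
print("keyhole",onz(t,[(292.5,188.7)],.102).round(4),onz(s,[(357.6,214.4)],.102).round(4))
# handle ends
print("handle",onz(t,[(180+135/4,95+540/4),(180+297/4,95+543/4)],.077).round(4),onz(s,[(295+15/5,150+203/5),(295+65/5,150+297/5)],.072).round(4))
# keys top by colour
for pn,p in(("top",t),("side",s)):
  hsv=cv2.cvtColor(p["img"],cv2.COLOR_BGR2HSV)
  box=(390,220,475,255) if pn=="top" else (325,275,410,375)
  for n,(h0,h1) in dict(yellow=(22,35),blue=(100,125),red=(174,186)).items():
    h=hsv[...,0].astype(int); h=np.where((h<5)&(h1>180),h+180,h)
    m=(h>=h0)&(h<=h1)&(hsv[...,1]>170)&(hsv[...,2]>110)
    mm=np.zeros_like(m); l,tt,r,bb=box; mm[tt:bb,l:r]=m[tt:bb,l:r]
    v,u=np.nonzero(mm); print(pn,n,len(u),u.mean().round(1),v.mean().round(1),u.min(),u.max(),v.min(),v.max(), onz(p,[(u.mean(),v.mean())],.120 if pn=="top" else .1).round(4))
E
```

```text
till [ 0.7295  0.1496 -0.0298] -1.71 
 [[-0.0, 0.2], [-0.1, -0.0], [0.4, 0.5], [-0.2, -0.8]]
till [ 0.7316  0.1461 -0.0325] -1.86 
 [[-0.5, -1.8], [0.1, 0.1], [0.7, -0.1], [-0.2, 0.4]]
till [ 0.7307  0.1486 -0.0299] -1.71 
 [[0.4, -0.3], [0.3, -0.5], [0.8, 0.0], [0.2, -1.3], [-1.2, -2.0], [-0.7, -0.2], [-0.1, -0.6], [-0.7, -0.1]]
rack [ 0.5224 -0.2977  0.2116] 12.12 
 [[0.0, 0.2], [0.5, -0.4], [-0.9, -0.1], [0.2, 0.2]]
rack [ 0.5223 -0.3004  0.2013] 11.53 
 [[-1.8, 0.4], [11.8, -5.2], [-0.3, -0.6], [0.2, 2.0]]
rack [ 0.5223 -0.2986  0.21  ] 12.03 
 [[0.3, 0.2], [0.8, -0.4], [-0.5, 0.0], [0.5, 0.3], [-2.4, 0.0], [11.0, -5.7], [-0.5, -1.8], [0.3, 1.0]]
keyhole [[0.6469 0.0467 0.102 ]] [[0.6489 0.0413 0.102 ]]
handle [[0.5496 0.2504 0.077 ]
 [0.5455 0.147  0.077 ]] [[0.5574 0.252  0.072 ]
 [0.5539 0.1471 0.072 ]]
top yellow 88 408.6 240.7 398 418 237 245 [[ 0.5111 -0.2348  0.12  ]]
top blue 74 431.9 235.2 423 441 232 238 [[ 0.5233 -0.2926  0.12  ]]
top red 80 456.3 229.5 447 466 226 233 [[ 0.5359 -0.3533  0.12  ]]
side yellow 314 348.1 298.8 340 356 285 313 [[ 0.5154 -0.2332  0.1   ]]
side blue 12 367.9 313.7 364 371 310 316 [[ 0.5354 -0.2822  0.1   ]]
side red 312 388.1 341.9 379 396 329 357 [[ 0.5411 -0.3567  0.1   ]]
```

```bash
cat > plan.py <<'E'
# python3 plan.py x y z yaw  grip  [n]
import sys; from cell import *; import numpy as np
from scipy.spatial.transform import Rotation as R
o=get_obs(); p=np.array(o["tool_pos"]); Rt=R.from_euler("xyz",o["tool_rot"],degrees=True)
def nn(a): return None if a in("-",) else float(a)
tx,ty,tz,yw=[nn(a) for a in sys.argv[1:5]]; g=sys.argv[5]
tgt=np.array([p[0] if tx is None else tx,p[1] if ty is None else ty,p[2] if tz is None else tz])
cy=o["tool_rot"][2]; yw=cy if yw is None else yw
Rg=R.from_euler("xyz",[180,0,yw],degrees=True)
rv=(Rt.inv()*Rg).as_rotvec(degrees=True)
dyaw=((yw-cy+180)%360)-180
n=max(int(np.ceil(np.linalg.norm(tgt-p)/.05)),int(np.ceil(abs(np.linalg.norm(rv))/10)),1)
if len(sys.argv)>6: n=int(sys.argv[6])
rows=[]
for i in range(n):
    Ri=Rt*R.from_rotvec(rv*i/n,degrees=True)
    d=Ri.inv().apply((tgt-p)/n)
    rows.append(" ".join([g]+["%.4f"%v for v in d]+["%.2f"%v for v in rv/n]))
print("; ".join(rows)); print("t",round(o["time_s"],2),"pos",p.round(4),"rot",np.round(o["tool_rot"],2),"F",np.round(o["force"],1),"M",np.round(o["wrist_torque"],2),"w",round(o["grip_width"],4),"q",np.round(o["qpos"],0))
E
python3 plan.py .49 -.25 .28 102 1
```

```text
1 0.0379 -0.0265 0.0011 0.00 0.00 -8.03; 1 0.0413 -0.0209 0.0011 0.00 0.00 -8.03; 1 0.0438 -0.0150 0.0011 0.00 0.00 -8.03; 1 0.0455 -0.0087 0.0011 0.00 0.00 -8.03; 1 0.0462 -0.0023 0.0011 0.00 0.00 -8.03; 1 0.0461 0.0042 0.0011 0.00 0.00 -8.03; 1 0.0451 0.0106 0.0011 0.00 0.00 -8.03; 1 0.0431 0.0168 0.0011 0.00 0.00 -8.03; 1 0.0404 0.0227 0.0011 0.00 0.00 -8.03; 1 0.0368 0.0281 0.0011 0.00 0.00 -8.03; 1 0.0325 0.0330 0.0011 0.00 0.00 -8.03
t 1.05 pos [ 0.1531 -0.6317  0.2923] rot [179.99   0.    13.63] F [0.5 0.3 1.3] M [0.04 0.01 0.02] w 0.0873 q [77. 18. -4. 83.  1. 79. -3.]
```

Emit:
{"fn": "carry_out", "kwargs": {
  "increments": "1 0.038 -0.0265 0.001 0 0 -8; 1 0.041 -0.021 0.001 0 0 -8; 1 0.044 -0.015 0.001 0 0 -8; 1 0.0455 -0.0087 0.001 0 0 -8; 1 0.046 -0.002 0.001 0 0 -8; 1 0.046 0.004 0.001 0 0 -8; 1 0.045 0.0106 0.001 0 0 -8; 1 0.043 0.017 0.001 0 0 -8; 1 0.04 0.0227 0.001 0 0 -8; 1 0.037 0.028 0.001 0 0 -8; 1 0.0325 0.033 0.001 0 0 -8",
  "force": 20
}}

```text
time_s: 2.42
tool_pos: [0.4901, -0.2373, 0.2812]
tool_rot: [-180.0, 0.4, 104.0]
force: [0.6, -0.0, 0.6]
grip_width: 0.0872
```

```bash
python3 - <<'E'
from h import *
w=read_camera("wrist"); cv2.imwrite("pics/w1.png",w["img"]); print(np.array(w["world_from_camera"]).round(3))
E
python3 plan.py .51 -.2365 .22 102 1
```

```text
[[ 0.97   0.23   0.073  0.472]
 [ 0.241 -0.925 -0.295 -0.157]
 [-0.     0.304 -0.953  0.374]
 [ 0.     0.     0.     1.   ]]
1 -0.0050 0.0066 0.0307 0.13 0.10 1.37; 1 -0.0049 0.0068 0.0307 0.13 0.10 1.37
t 2.48 pos [ 0.4944 -0.23    0.2813] rot [179.75   0.2  104.74] F [ 3.8  6.2 -0.2] M [ 0.39 -0.34 -0.  ] w 0.087 q [ 52.   8. -32.  98.   4.  75.  33.]
```

View pics/w1.png

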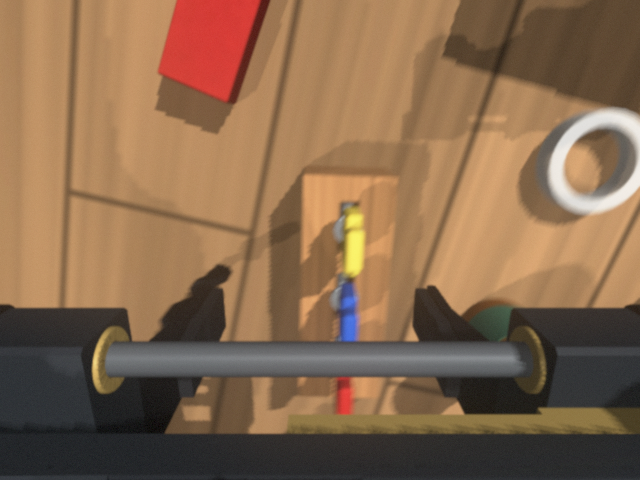

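```bash
python3 - <<'E'
from fit import *
w=read_camera("wrist"); cv2.imwrite("pics/w1b.png",w["img"]); crop(w,(290,160,410,310),4,"w1c")
q=[.5223,-.298,.211]
print(proj(w,pose(q,[(-.0375,.105,.064),(.0375,.105,.064),(0,.062,.064),(0,.062,.127)])))
E
python3 plan.py .51 -.2365 .22 102 1
```

```text
[[286.90367684 182.46452835]
 [380.69205194 186.75499882]
 [330.89063653 236.18227552]
 [334.0842161  262.82241617]]
1 -0.0041 0.0077 0.0307 0.08 0.12 1.18; 1 -0.0040 0.0079 0.0307 0.08 0.12 1.18
t 2.52 pos [ 0.4927 -0.2323  0.2813] rot [179.85   0.24 104.37] F [0.3 0.2 0. ] M [-0.02 -0.2   0.09] w 0.0873 q [ 52.   8. -32.  98.   4.  75.  33.]
```

View pics/w1c.png

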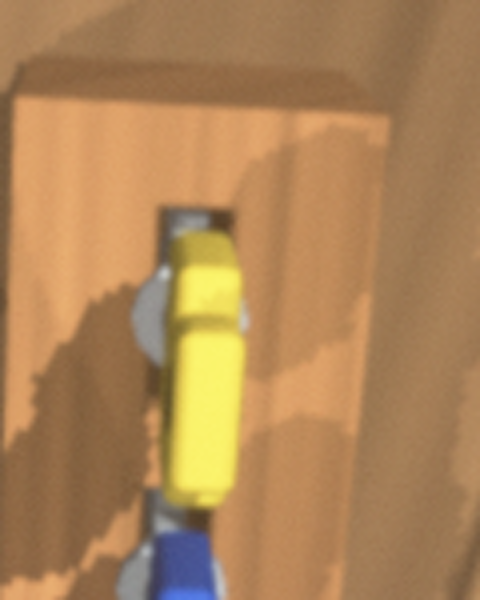

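```bash
python3 - <<'E'
from fit import *
for i in range(2):
    o=get_obs(); print(o["tool_pos"],o["tool_rot"],np.abs(o["joint_velocities"]).max())
    w=read_camera("wrist"); print(np.array(w["world_from_camera"])[:3,3])
crop(w,(290,160,410,310),4,"w1d")
q=[.5223,-.298,.211]
print(proj(w,pose(q,[(-.0375,.105,.064),(.0375,.105,.064),(0,.062,.064),(0,.062,.127)])))
g=cv2.cvtColor(w["img"],cv2.COLOR_BGR2GRAY)
pt=np.array([[293.5,183.7],[387.5,188.7]],np.float32).reshape(-1,1,2)
o=get_obs();
E
```

```text
[ 0.49274912 -0.23226792  0.28130947] [179.84909612   0.23865765 104.36626135] 4.421557881073962
[ 0.47362002 -0.15276661  0.37397383]
[ 0.49092632 -0.23545393  0.28109001] [179.97622172   0.32071844 104.03344228] 3.6499361698957165
[ 0.4724359  -0.15564462  0.3736565 ]
[[293.1748918  176.66705871]
 [387.58826347 179.89430524]
 [337.78787216 230.39626336]
 [342.21339922 256.07476869]]
```

View pics/w1d.png

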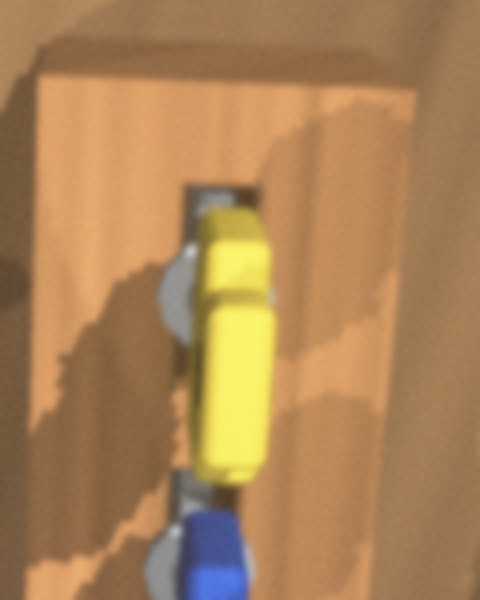

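```bash
python3 plan.py .5094 -.238 .19 102.1 1 3
```

```text
1 -0.0015 0.0064 0.0303 -0.01 0.12 0.56; 1 -0.0015 0.0064 0.0303 -0.01 0.12 0.56; 1 -0.0015 0.0064 0.0303 -0.01 0.12 0.56
t 2.62 pos [ 0.4897 -0.2378  0.2809] rot [-179.95    0.36  103.79] F [-0.5  0.  -0.2] M [-0.06 -0.06 -0.  ] w 0.0869 q [ 52.   8. -32.  98.   5.  75.  33.]
```

Emit:
{"fn": "carry_out", "kwargs": {
  "increments": "1 -0.0015 0.0064 0.03 0 0.12 0.5; 1 -0.0015 0.0064 0.03 0 0.12 0.5; 1 -0.0015 0.0064 0.03 0 0.12 0.6; 1 0 0 0 0 0 0"
}}

```text
time_s: 3.12
tool_pos: [0.5063, -0.2462, 0.1895]
tool_rot: [-179.9, 0.3, 101.3]
force: [-0.1, -0.6, 0.4]
grip_width: 0.087
```

```bash
python3 plan.py .5094 -.238 .158 102.1 1 2; python3 - <<'E'
from fit import *
s=read_camera("side"); crop(s,(270,200,430,400),3,"s2")
w=read_camera("wrist"); cv2.imwrite("pics/w2.png",w["img"])
E
```

```text
1 0.0038 0.0024 0.0157 -0.07 0.14 -0.38; 1 0.0037 0.0024 0.0157 -0.07 0.14 -0.38
t 3.12 pos [ 0.5063 -0.2462  0.1895] rot [-179.85    0.27  101.33] F [-0.1 -0.6  0.4] M [-0.   -0.06  0.01] w 0.087 q [ 50.  15. -31. 102.   9.  66.  28.]
```

View pics/w2.png

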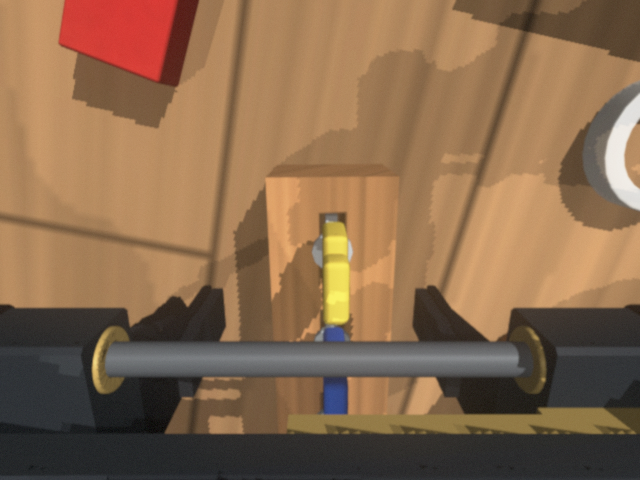

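View pics/s2.png

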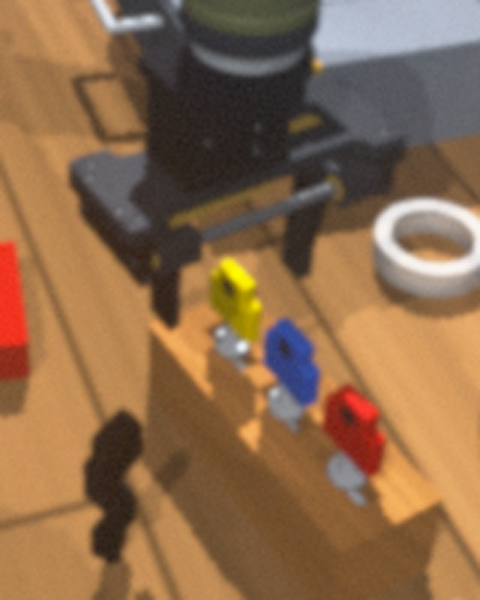

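Emit:
{"fn": "carry_out", "kwargs": {
  "increments": "1 0.0037 0.0032 0.0157 0 0.14 -0.4; 1 0.0037 0.0032 0.0157 0 0.14 -0.4; 1 0 0 0 0 0 0; 0.3 0 0 0 0 0 0; 0.3 0 0 0 0 0 0",
  "force": 10
}}

```text
time_s: 3.85
tool_pos: [0.5139, -0.2388, 0.162]
tool_rot: [179.8, 0.4, 102.2]
force: [-0.0, -0.7, 0.3]
grip_width: 0.0748
```

```bash
python3 plan.py .5094 -.238 .158 102.1 1 2; python3 - <<'E'
from fit import *
s=read_camera("side"); crop(s,(270,200,430,400),3,"s3")
w=read_camera("wrist"); cv2.imwrite("pics/w3.png",w["img"])
E
```

```text
1 0.0009 -0.0021 0.0020 0.12 0.20 0.03; 1 0.0009 -0.0021 0.0020 0.12 0.20 0.03
t 3.85 pos [ 0.5139 -0.2388  0.162 ] rot [179.75   0.4  102.16] F [-0.  -0.7  0.3] M [ 0.05 -0.13 -0.05] w 0.0748 q [ 49.  17. -31. 103.  10.  62.  27.]
```

View pics/w3.png

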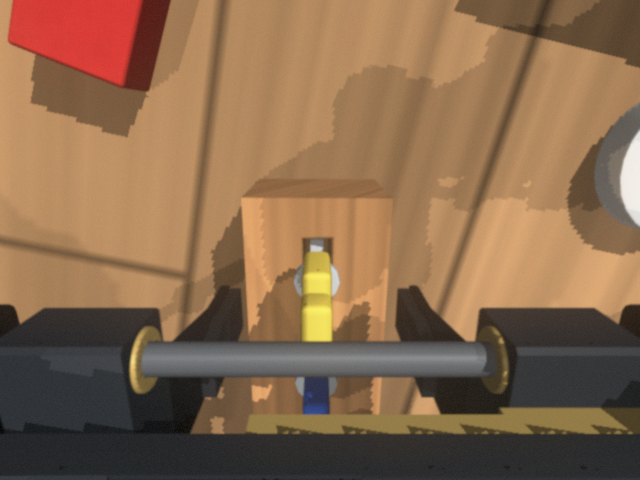

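View pics/s3.png

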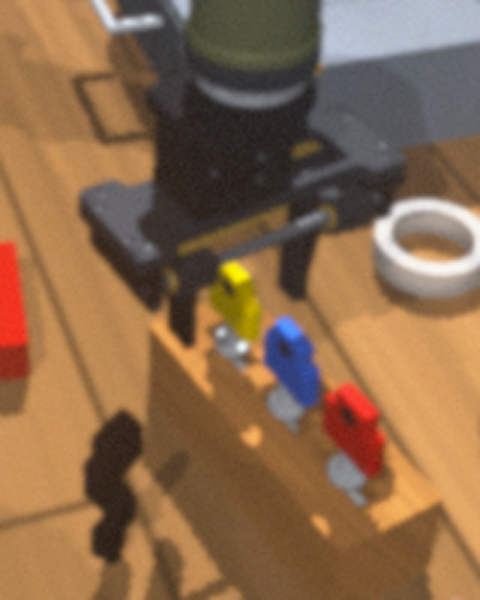

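```bash
python3 - <<'E'
from fit import *
o=get_obs();w=read_camera("wrist"); s=read_camera("side")
Rt=R.from_euler("xyz",o["tool_rot"],degrees=True); p=o["tool_pos"]; gw=o["grip_width"]/2
for n,c in(("w",w),("s",s)):
  tips=[p+Rt.apply([x,sg*gw,z]) for sg in(-1,1) for x in(-.0095,.0095) for z in(.07,.04)]
  print(n,"tips",proj(c,tips).round(0).tolist())
  kc=[.5135,-.238,.0]; 
  key=pose([kc[0],kc[1],np.radians(12.1)],[(0,.023,.084),(0,.023,.114),(0,.015,.127),(0,-.015,.127),(0,-.023,.114),(0,-.023,.084),(0,0,.069)])
  print("key",proj(c,key).round(0).tolist())
  im=c["img"].copy()
  for u,v in proj(c,tips): cv2.circle(im,(int(u),int(v)),1,(255,0,255),-1)
  for u,v in proj(c,key): cv2.circle(im,(int(u),int(v)),1,(0,255,0),-1)
  b=(200,220,440,420) if n=="w" else (290,240,400,360)
  l,t,r,bb=b; f=3 if n=="w" else 5
  cv2.imwrite(f"pics/m3{n}.png",cv2.resize(im[t:bb,l:r],None,fx=f,fy=f,interpolation=cv2.INTER_NEAREST))
E
```

```text
w tips [[244.0, 324.0], [230.0, 362.0], [242.0, 287.0], [227.0, 319.0], [387.0, 324.0], [400.0, 362.0], [389.0, 287.0], [403.0, 319.0]]
key [[314.0, 250.0], [314.0, 274.0], [314.0, 309.0], [314.0, 378.0], [314.0, 375.0], [314.0, 337.0], [314.0, 282.0]]
s tips [[337.0, 313.0], [337.0, 301.0], [331.0, 307.0], [332.0, 295.0], [366.0, 301.0], [367.0, 289.0], [360.0, 295.0], [361.0, 283.0]]
key [[341.0, 300.0], [342.0, 288.0], [344.0, 285.0], [353.0, 295.0], [355.0, 302.0], [354.0, 314.0], [347.0, 312.0]]
```

View pics/m3w.png

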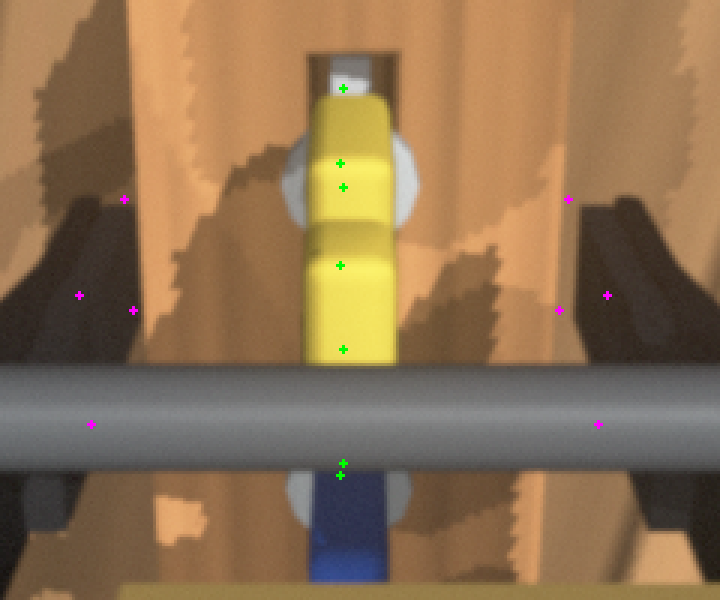

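View pics/m3s.png

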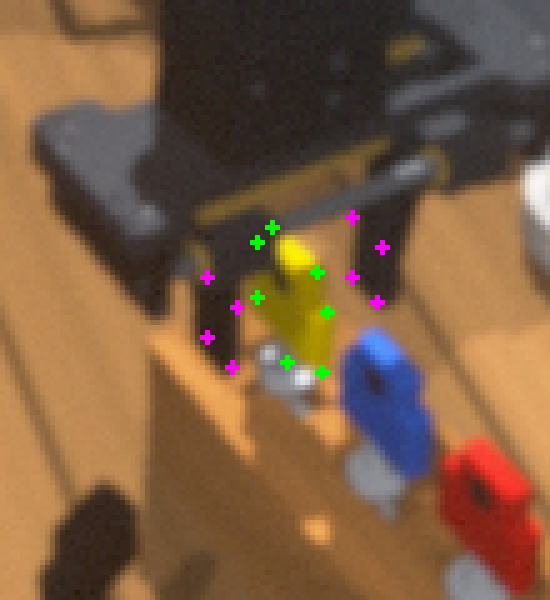

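Emit:
{"fn": "carry_out", "kwargs": {
  "increments": "0.3 -0.0005 -0.001 0.004 0 0.3 0; 0 0 0 0 0 0 0; 0 0 0 0 0 0 0; 0 0 0 0 0 0 0; 0 0 0 0 0 0 0",
  "force": 12
}}

```text
time_s: 4.68
tool_pos: [0.513, -0.2399, 0.1579]
tool_rot: [179.7, 0.1, 102.1]
force: [0.0, -0.9, 0.1]
grip_width: 0.0121
```

```bash
python3 plan.py .5094 -.238 .158 102.1 1 2
```

```text
1 0.0013 -0.0015 -0.0001 0.13 0.05 0.01; 1 0.0013 -0.0015 -0.0001 0.13 0.05 0.01
t 4.67 pos [ 0.513  -0.2399  0.1579] rot [1.7974e+02 9.0000e-02 1.0213e+02] F [ 0.  -0.9  0.1] M [-0.03 -0.08 -0.02] w 0.0121 q [ 50.  17. -31. 104.  10.  62.  27.]
```

Emit:
{"fn": "carry_out", "kwargs": {
  "increments": "0 0 0 -0.02 0 0 0; 0 0 0 -0.045 0 0 0; 0 0 0 -0.042 0 0 0",
  "force": 30
}}

```text
time_s: 5.05
tool_pos: [0.5105, -0.2388, 0.2658]
tool_rot: [-180.0, -0.2, 102.2]
force: [0.7, -0.2, -0.7]
grip_width: 0.0119
```

```bash
python3 plan.py .65 .044 .268 88.3 0 
```

```text
0 0.0353 0.0280 -0.0002 -0.01 -0.03 1.98; 0 0.0362 0.0268 -0.0002 -0.01 -0.03 1.98; 0 0.0371 0.0255 -0.0002 -0.01 -0.03 1.98; 0 0.0380 0.0242 -0.0002 -0.01 -0.03 1.98; 0 0.0388 0.0229 -0.0003 -0.01 -0.03 1.98; 0 0.0396 0.0215 -0.0003 -0.01 -0.03 1.98; 0 0.0403 0.0201 -0.0003 -0.01 -0.03 1.98
t 5.05 pos [ 0.5105 -0.2388  0.2658] rot [-179.95   -0.23  102.17] F [ 0.7 -0.2 -0.7] M [-0.08 -0.19  0.03] w 0.0119 q [ 51.  11. -32.  97.   6.  74.  30.]
```

Emit:
{"fn": "carry_out", "kwargs": {
  "increments": "0 0.035 0.028 0 0 0 2; 0 0.036 0.027 0 0 0 2; 0 0.037 0.0255 0 0 0 2; 0 0.038 0.024 0 0 0 2; 0 0.039 0.023 0 0 0 2; 0 0.039 0.021 0 0 0 2; 0 0.03 0.015 0 0 0 1.5; 0 0 0 0 0 0 0"
}}

```text
time_s: 6.05
tool_pos: [0.6526, 0.038, 0.282]
tool_rot: [179.2, 0.1, 87.9]
force: [-0.2, 0.1, -1.3]
grip_width: 0.0116
```

```bash
python3 plan.py .65 .044 .268 88.3 0 
```

```text
0 0.0059 -0.0030 0.0139 0.79 0.10 -0.36
t 6.05 pos [0.6526 0.038  0.282 ] rot [1.7921e+02 1.0000e-01 8.7940e+01] F [-0.2  0.1 -1.3] M [-0.05 -0.07  0.02] w 0.0116 q [ 23.  23. -38.  83.  15.  78. -18.]
```

Emit:
{"fn": "carry_out", "kwargs": {
  "increments": "0 0.005 -0.002 0.011 0.8 0.1 -0.3; 0 0 0 0 0 0 0; 0 0 0 0 0 0 0; 0 0 0 0 0 0 0"
}}

```text
time_s: 6.55
tool_pos: [0.6501, 0.0389, 0.271]
tool_rot: [-179.9, 0.2, 88.0]
force: [0.4, 0.0, -2.1]
grip_width: 0.0123
```

```bash
python3 - <<'E'
from fit import *
w=read_camera("wrist"); s=read_camera("side"); t=read_camera("top")
o=get_obs()
cv2.imwrite("pics/w4.png",w["img"]); crop(s,(280,110,420,260),4,"s4"); crop(t,(250,130,350,230),6,"t4")
Rt=R.from_euler("xyz",o["tool_rot"],degrees=True)
kp=lambda x,y,z: o["tool_pos"]+Rt.apply([y,x,.051+.043-z])
P=[kp(0,0,-.054),kp(0,.018,-.044),kp(0,-.018,-.044),kp(0,.018,-.011),kp(0,-.018,-.011),kp(0,0,0)]
for n,c in (("w",w),("s",s),("t",t)): print(n,proj(c,P).round(1).tolist())
E
python3 plan.py .65 .044 .268 88.3 0
```

```text
w [[316.6, 251.3], [316.4, 228.8], [316.6, 282.8], [316.1, 245.1], [316.2, 306.2], [316.0, 284.5]]
s [[358.9, 207.5], [356.6, 200.3], [361.9, 207.6], [357.4, 188.5], [362.8, 195.6], [360.3, 187.9]]
t [[295.2, 186.1], [287.5, 185.3], [302.4, 185.5], [286.4, 183.2], [301.8, 183.3], [293.8, 182.5]]
0 0.0047 -0.0005 0.0031 -0.07 0.16 -0.27
t 6.7 pos [0.6503 0.0393 0.2711] rot [-1.7993e+02  1.6000e-01  8.8030e+01] F [ 0.6 -0.1 -1.8] M [-0.08 -0.08  0.03] w 0.0114 q [ 23.  23. -38.  83.  15.  78. -18.]
```

View pics/w4.png

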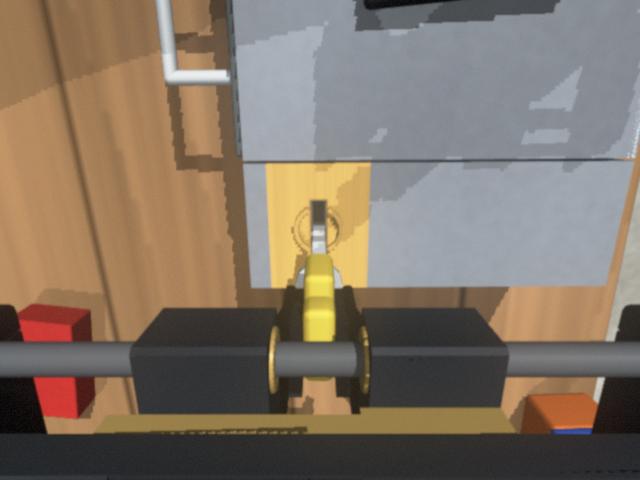

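View pics/s4.png

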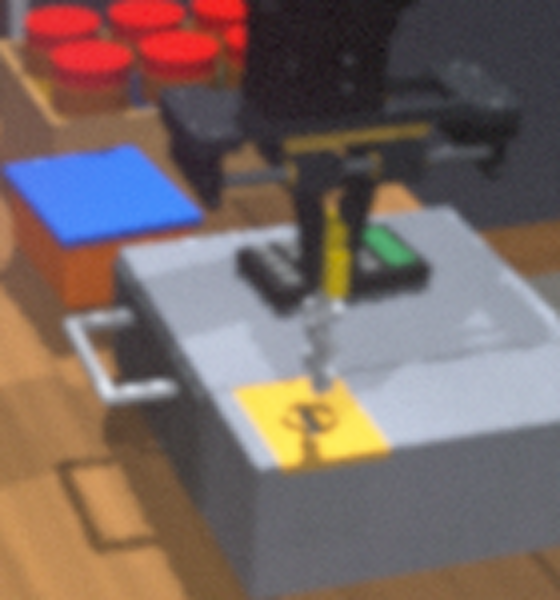

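View pics/t4.png

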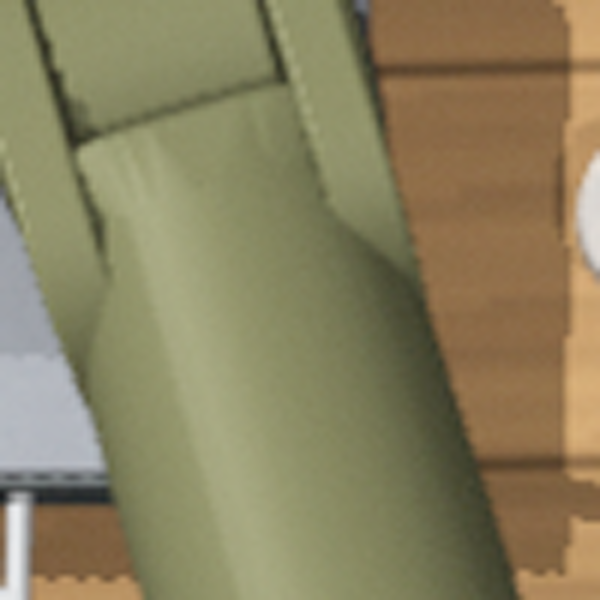

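```bash
python3 - <<'E'
import cv2
w=cv2.imread("pics/w4.png"); cv2.imwrite("pics/w4z.png",cv2.resize(w[160:330,240:400],None,fx=4.5,fy=3.5*4.5/4.5,interpolation=cv2.INTER_CUBIC))
s=cv2.imread("pics/s4.png"); cv2.imwrite("pics/s4z.png",cv2.resize(s[260:480,220:400],None,fx=3,fy=2.7,interpolation=cv2.INTER_CUBIC))
E
```

```text
(no output)
```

View pics/w4z.png

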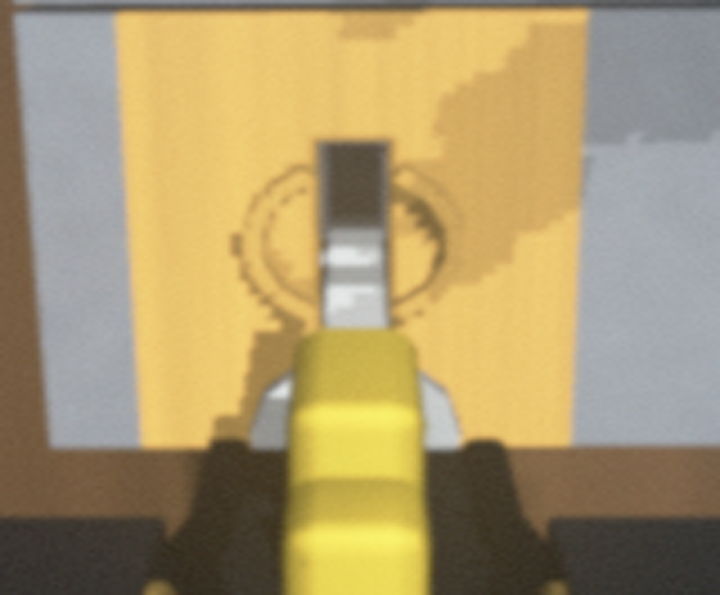

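View pics/s4z.png

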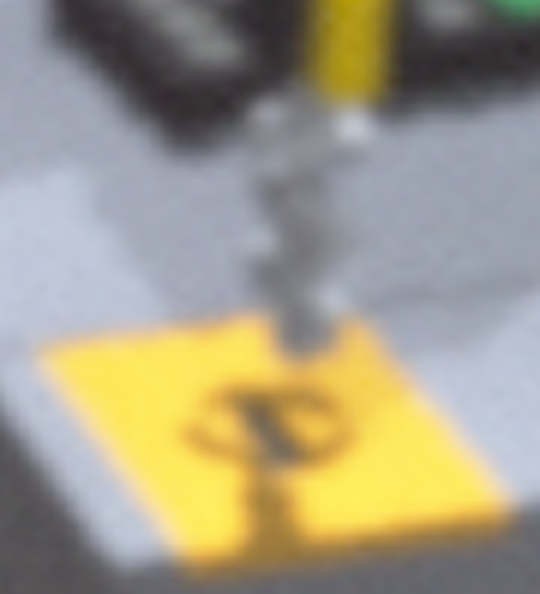

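```bash
python3 - <<'E'
from fit import *
w=read_camera("wrist");s=read_camera("side"); o=get_obs();print(o["tool_pos"],o["tool_rot"])
for v in (200,203.7): print(onz(w,[(318.4-3,v)],.104))
for v in(213.8,214.6,215.2):print(onz(s,[(356.5,v)],.103))
print(proj(w,[[.65,.05,.1],[.65,.051,.1]]))
E
```

```text
[0.65029104 0.03974536 0.27111344] [-1.79933052e+02  1.43060058e-01  8.80612019e+01]
[[0.65048814 0.06948702 0.104     ]]
[[0.65039439 0.06694189 0.104     ]]
[[0.64672831 0.04319717 0.103     ]]
[[0.64530455 0.03975291 0.103     ]]
[[0.64424185 0.03718206 0.103     ]]
[[315.7781265  226.27351243]
 [315.72603759 224.89621822]]
```

Emit:
{"fn": "carry_out", "kwargs": {
  "increments": "0 0.005 -0.0005 0.01 0 0.1 -0.2; 0 0.001 0 0.002 0 0 0; 0 0 0 0 0 0 0; 0 0 0 0 0 0 0"
}}

```text
time_s: 7.3
tool_pos: [0.6497, 0.0466, 0.2578]
tool_rot: [-179.9, 0.0, 88.3]
force: [0.0, 0.2, -2.5]
grip_width: 0.0116
```

```bash
cat > wl.py <<'E'
import sys; from fit import *
w=read_camera("wrist"); o=get_obs(); n=sys.argv[1]
cv2.imwrite(f"pics/{n}.png",w["img"]); 
cv2.imwrite(f"pics/{n}z.png",cv2.resize(w["img"][170:330,240:400],None,fx=4.5,fy=3.5,interpolation=cv2.INTER_CUBIC))
Rt=R.from_euler("xyz",o["tool_rot"],degrees=True)
kp=lambda x,y,z: o["tool_pos"]+Rt.apply([y,x,.051+.043-z])
P=[kp(0,.008,-.054),kp(0,.018,-.044),kp(0,.018,-.011)]
print("tip,bitlow,bithigh",proj(w,P).round(1).tolist(),(proj(w,P)-[240,170])*[4.5,3.5])
print(o["time_s"],o["tool_pos"],o["tool_rot"],o["force"])
E
python3 wl.py w5
```

```text
tip,bitlow,bithigh [[316.4, 240.2], [316.2, 229.4], [315.9, 245.9]] [[343.58179039 245.77221962]
 [343.05279968 208.0317164 ]
 [341.40769873 265.61801329]]
7.35 [0.64973274 0.04662487 0.25790139] [-1.79896777e+02  2.30316125e-02  8.83185526e+01] [-0.42182034 -0.05407919 -2.06019166]
```

View pics/w5z.png

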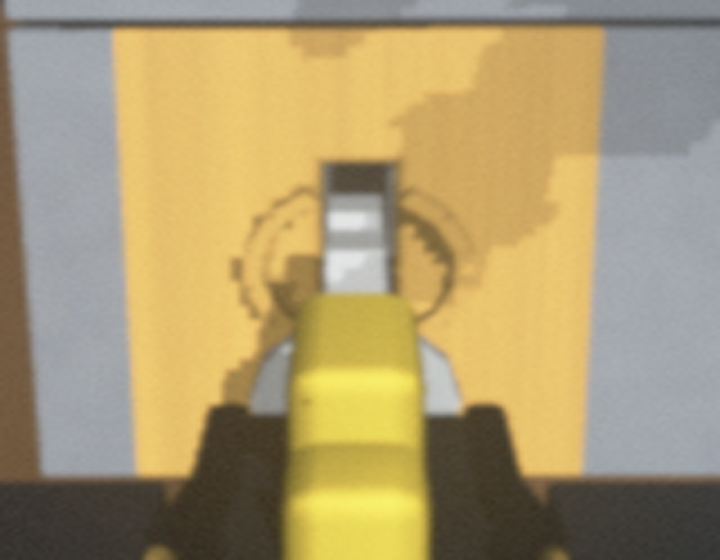

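```bash
python3 - <<'E'
from fit import *
w=read_camera("wrist"); o=get_obs(); print(o["tool_pos"],o["tool_rot"])
print(onz(w,[(318,225.1)],.120),onz(w,[(318,216.3)],.104),onz(w,[(318,216.3)],.100))
E
```

```text
[0.64977397 0.04652647 0.25797407] [-1.79903041e+02  2.29799444e-02  8.83056582e+01]
[[0.65122567 0.06728545 0.12      ]] [[0.65122336 0.06897117 0.104     ]] [[0.65118161 0.06800924 0.1       ]]
```

Emit:
{"fn": "carry_out", "kwargs": {
  "increments": "0 0 0.0003 0.01 0 0 0; 0 0 0 0.01 0 0 0; 0 0 0 0.008 0 0 0; 0 0 0 0 0 0 0"
}}

```text
time_s: 7.9
tool_pos: [0.6498, 0.0461, 0.2273]
tool_rot: [-179.8, 0.0, 88.3]
force: [0.0, 0.3, -2.4]
grip_width: 0.0121
```

```bash
python3 wl.py w6; python3 plan.py - - .194 88.3 0
```

```text
tip,bitlow,bithigh [[316.8, 240.3], [316.7, 229.5], [316.4, 246.0]] [[345.54806735 246.0954111 ]
 [345.08291186 208.31621846]
 [343.57998308 266.08065709]]
7.95 [0.64999146 0.04615835 0.22781182] [-1.79886143e+02  3.17477996e-02  8.82823471e+01] [-0.83580907 -0.33272727 -2.23732662]
0 0.0000 0.0001 0.0338 -0.11 0.03 -0.02
t 7.95 pos [0.65   0.0462 0.2278] rot [-1.7989e+02  3.0000e-02  8.8280e+01] F [-0.8 -0.3 -2.2] M [ 0.   -0.12  0.03] w 0.0115 q [ 22.  25. -38.  86.  16.  74. -19.]
```

View pics/w6z.png

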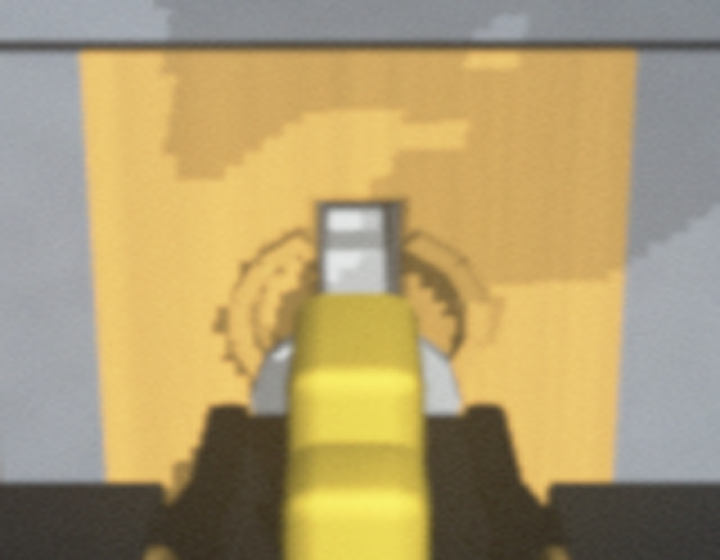

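Emit:
{"fn": "carry_out", "kwargs": {
  "increments": "0 0 0.0003 0.012 -0.1 0 0; 0 0 0 0.012 0 0 0; 0 0 0 0.007 0 0 0; 0 0 0 0.002 0 0 0; 0 0 0 0 0 0 0"
}}

```text
time_s: 8.57
tool_pos: [0.6502, 0.0464, 0.1939]
tool_rot: [180.0, 0.0, 88.3]
force: [-0.1, 0.1, -0.9]
grip_width: 0.0116
```

```bash
python3 wl.py w7; python3 plan.py - - .194 88.3 0
```

```text
tip,bitlow,bithigh [[316.3, 240.2], [316.1, 229.4], [315.8, 245.8]] [[343.14706702 245.61747909]
 [342.60975977 207.88489643]
 [340.95395362 265.42891162]]
8.625 [0.65020273 0.04643822 0.19391354] [-1.79998251e+02  4.06872581e-02  8.82925108e+01] [-0.06857174 -0.43715979 -1.34538232]
0 -0.0000 -0.0000 -0.0001 -0.00 0.04 -0.01
t 8.62 pos [0.6502 0.0464 0.1939] rot [-1.800e+02  4.000e-02  8.829e+01] F [-0.1 -0.4 -1.3] M [ 0.03 -0.09 -0.01] w 0.0119 q [ 22.  27. -37.  89.  17.  70. -20.]
```

View pics/w7z.png

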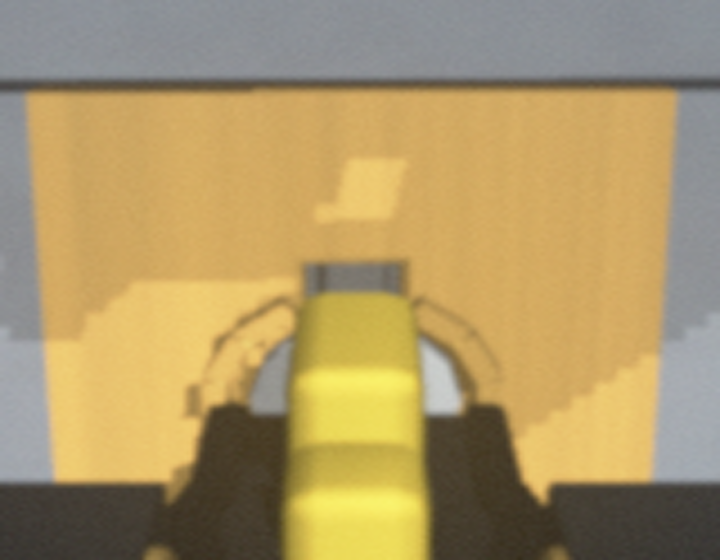

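Emit:
{"fn": "carry_out", "kwargs": {
  "increments": "0 0 0 0.001 0 0 0; 0 0 0 0.001 0 0 0; 0 0 0 0.001 0 0 0"
}}

```text
time_s: 9.0
tool_pos: [0.6502, 0.0465, 0.1939]
tool_rot: [180.0, 0.1, 88.3]
force: [-2.8, -0.7, 5.1]
grip_width: 0.0117
```

```bash
python3 plan.py - - .194 88.3 0
```

```text
0 -0.0000 0.0000 -0.0001 0.04 0.10 -0.02
t 9.0 pos [0.6502 0.0465 0.1939] rot [1.7996e+02 1.0000e-01 8.8280e+01] F [-2.8 -0.7  5.1] M [-0.12  0.63  0.01] w 0.0117 q [ 22.  27. -37.  89.  17.  70. -20.]
```

Emit:
{"fn": "carry_out", "kwargs": {
  "increments": "0 0 0 0 0 0 6; 0 0 0 0 0 0 6; 0 0 0 0 0 0 6; 0 0 0 0 0 0 5; 0 0 0 0 0 0 0"
}}

```text
time_s: 9.62
tool_pos: [0.6492, 0.048, 0.1939]
tool_rot: [-179.9, 0.0, 64.7]
force: [-1.4, -0.6, 0.9]
grip_width: 0.0118
```

```bash
python3 wl.py w8; python3 plan.py - - .194 88.3 0
```

```text
tip,bitlow,bithigh [[316.4, 241.1], [316.3, 230.4], [316.0, 247.0]] [[343.93803342 248.97610908]
 [343.41890404 211.43548258]
 [341.95242096 269.44057032]]
9.675 [0.64923607 0.04801148 0.19392469] [-1.79936329e+02  3.39047359e-02  6.47013900e+01] [-1.35505707  0.44895294  0.45088453]
0 -0.0000 -0.0000 -0.0000 -0.02 0.01 -7.87; 0 -0.0000 -0.0000 -0.0000 -0.02 0.01 -7.87; 0 -0.0000 -0.0000 -0.0000 -0.02 0.01 -7.87
t 9.68 pos [0.6492 0.048  0.1939] rot [-1.7994e+02  3.0000e-02  6.4700e+01] F [-1.4  0.4  0.5] M [-0.11  0.38  0.07] w 0.0118 q [ 19.  26. -33.  89.  15.  70. -42.]
```

View pics/w8z.png

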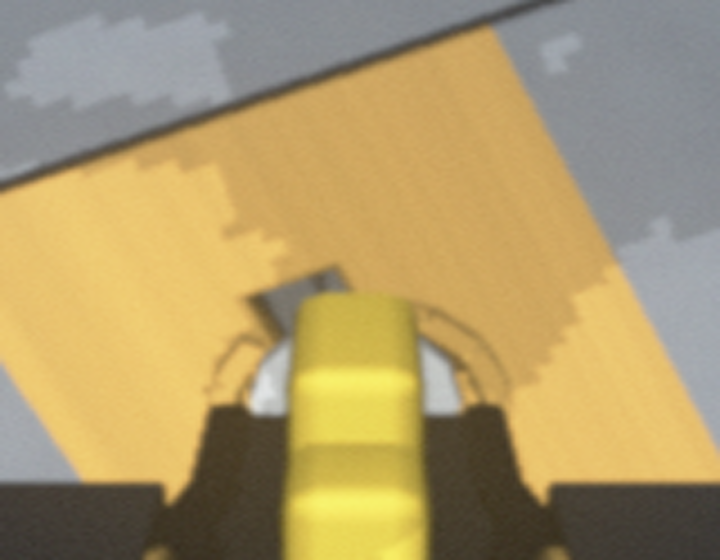

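Emit:
{"fn": "carry_out", "kwargs": {
  "increments": "0 0 0 0.0005 0 0 9; 0 0 0 0.0005 0 0 9; 0 0 0 0.0005 0 0 9; 0 0 0 0.0005 0 0 9; 0 0 0 0 0 0 0"
}}

```text
time_s: 10.3
tool_pos: [0.6487, 0.0488, 0.1939]
tool_rot: [-179.9, 0.1, 28.2]
force: [-0.5, 0.1, 0.3]
grip_width: 0.0117
```

```bash
python3 wl.py w9; python3 plan.py - - .194 -7 0
```

```text
tip,bitlow,bithigh [[317.3, 242.3], [317.2, 231.6], [317.1, 248.4]] [[347.88797131 253.10255208]
 [347.5710629  215.77430307]
 [346.8001861  274.26627819]]
10.35 [0.64876233 0.04878776 0.1939046 ] [-1.79935823e+02  8.23773646e-02  2.82354677e+01] [-2.32132055  0.70796695  2.22078425]
0 -0.0000 -0.0000 -0.0000 -0.01 0.02 8.81; 0 -0.0000 -0.0000 -0.0000 -0.01 0.02 8.81; 0 -0.0000 -0.0000 -0.0000 -0.01 0.02 8.81; 0 -0.0000 -0.0000 -0.0000 -0.01 0.02 8.81
t 10.35 pos [0.6488 0.0488 0.1939] rot [-1.7994e+02  8.0000e-02  2.8240e+01] F [-2.3  0.7  2.2] M [-0.2   0.41  0.02] w 0.0119 q [ 14.  24. -27.  89.  11.  69. -76.]
```

View pics/w9.png

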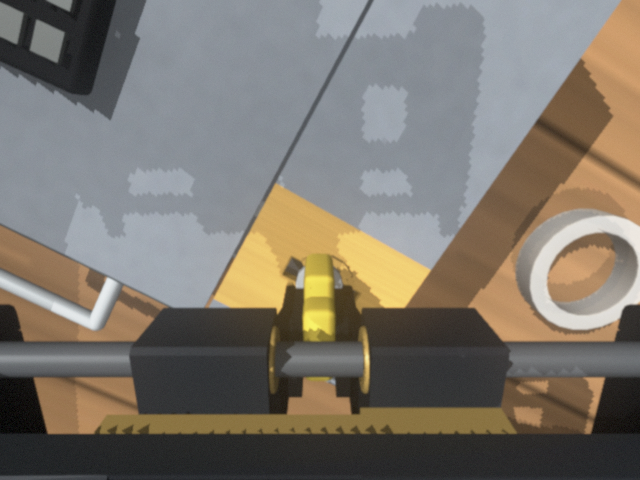

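Emit:
{"fn": "carry_out", "kwargs": {
  "increments": "0 0 0 0.0005 0 0 9; 0 0 0 0.0005 0 0 9; 0 0 0 0.0005 0 0 9; 0 0 0 0 0 0 8.5; 0 0 0 0 0 0 0; 0.5 0 0 0 0 0 0; 1 0 0 0 0 0 0; 1 0 0 0 0 0 0; 1 0 0 0 0 0 0; 1 0 0 0 0 0 0; 1 0 0 0 0 0 0"
}}

```text
time_s: 11.72
tool_pos: [0.6499, 0.0496, 0.1938]
tool_rot: [-179.9, -0.0, -6.7]
force: [0.0, 0.0, -0.6]
grip_width: 0.0636
```

```bash
python3 wl.py w10; python3 plan.py - - .194 -7 0
```

```text
tip,bitlow,bithigh [[318.7, 242.8], [318.7, 232.2], [318.7, 248.9]] [[354.09487385 254.91588405]
 [354.14997894 217.65170647]
 [354.31231927 276.29948988]]
11.775 [0.64982366 0.0496197  0.19379017] [-1.79882734e+02 -4.26879628e-02 -6.71939597e+00] [ 1.03032403 -0.46893787  0.1645402 ]
0 0.0000 -0.0000 -0.0002 -0.12 -0.04 0.28
t 11.78 pos [0.6498 0.0496 0.1938] rot [-1.7988e+02 -4.0000e-02 -6.7200e+00] F [ 1.  -0.5  0.2] M [-0.    0.01  0.01] w 0.0677 q [  10.   23.  -21.   89.    9.   69. -110.]
```

View pics/w10.png

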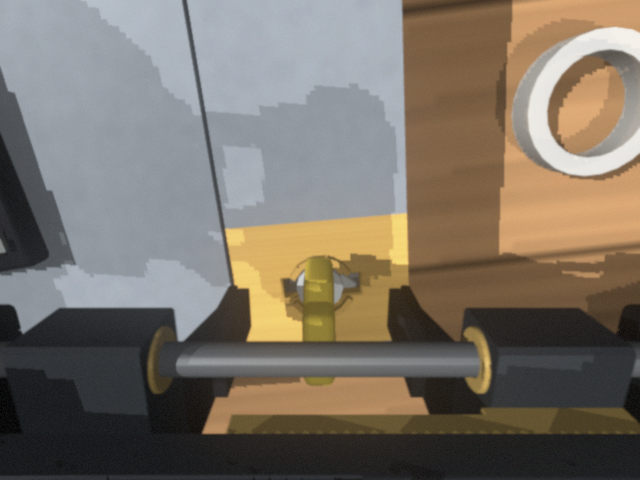

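Emit:
{"fn": "carry_out", "kwargs": {
  "increments": "1 0 0 0 0 0 0; 1 0 0 0 0 0 0; 1 0 0 0 0 0 -10; 1 0 0 0 0 0 -10; 1 0 0 0 0 0 -10; 1 0 0 0 0 0 -10; 1 0 0 0 0 0 -10; 1 0 0 0 0 0 -10; 1 0 0 0 0 0 -10; 1 0 0 0 0 0 -10"
}}

```text
time_s: 13.02
tool_pos: [0.6499, 0.0497, 0.1941]
tool_rot: [179.9, -0.1, 75.9]
force: [-0.7, -0.2, 0.1]
grip_width: 0.0867
```

```bash
python3 plan.py .6498 .0496 .194 173.3 1
```

```text
1 -0.0000 -0.0000 0.0000 0.01 -0.00 -9.74; 1 -0.0000 -0.0000 0.0000 0.01 -0.00 -9.74; 1 -0.0000 -0.0000 0.0000 0.01 -0.00 -9.74; 1 -0.0000 -0.0000 0.0000 0.01 -0.00 -9.74; 1 -0.0000 -0.0000 0.0000 0.01 -0.00 -9.74; 1 0.0000 -0.0000 0.0000 0.01 -0.00 -9.74; 1 0.0000 -0.0000 0.0000 0.01 -0.00 -9.74; 1 0.0000 -0.0000 0.0000 0.01 -0.00 -9.74; 1 0.0000 -0.0000 0.0000 0.01 -0.00 -9.74; 1 0.0000 -0.0000 0.0000 0.01 -0.00 -9.74
t 13.03 pos [0.6499 0.0497 0.1941] rot [ 1.7993e+02 -1.0000e-01  7.5930e+01] F [-0.7 -0.2  0.1] M [-0.02 -0.07  0.04] w 0.0867 q [ 20.  26. -35.  89.  15.  70. -32.]
```

Emit:
{"fn": "carry_out", "kwargs": {
  "increments": "1 0 0 0 0 0 -10; 1 0 0 0 0 0 -10; 1 0 0 0 0 0 -10; 1 0 0 0 0 0 -10; 1 0 0 0 0 0 -10; 1 0 0 0 0 0 -10; 1 0 0 0 0 0 -10; 1 0 0 0 0 0 -10; 1 0 0 0 0 0 -10; 1 0 0 0 0 0 -4; 1 0 0 0 0 0 0"
}}

```text
time_s: 14.4
tool_pos: [0.6503, 0.048, 0.1942]
tool_rot: [180.0, 0.1, 173.0]
force: [-0.8, -0.1, 0.5]
grip_width: 0.0868
```

```bash
python3 wl.py w11; python3 plan.py .6498 .0496 .194 173.3 1
```

```text
tip,bitlow,bithigh [[318.7, 238.1], [318.7, 227.2], [318.6, 243.3]] [[353.9812442  238.35627121]
 [353.97865184 200.14538555]
 [353.77445217 256.55950981]]
14.45 [0.65029027 0.0479875  0.19416066] [1.79965875e+02 1.25912389e-01 1.72987103e+02] [ 0.4113071  -0.07793785 -0.15377675]
1 0.0007 0.0015 0.0002 0.03 0.13 -0.31
t 14.45 pos [0.6503 0.048  0.1942] rot [1.7997e+02 1.3000e-01 1.7299e+02] F [ 0.4 -0.1 -0.2] M [ 0.07 -0.17  0.04] w 0.0869 q [ 32.  32. -53.  88.  26.  73.  59.]
```

View pics/w11.png

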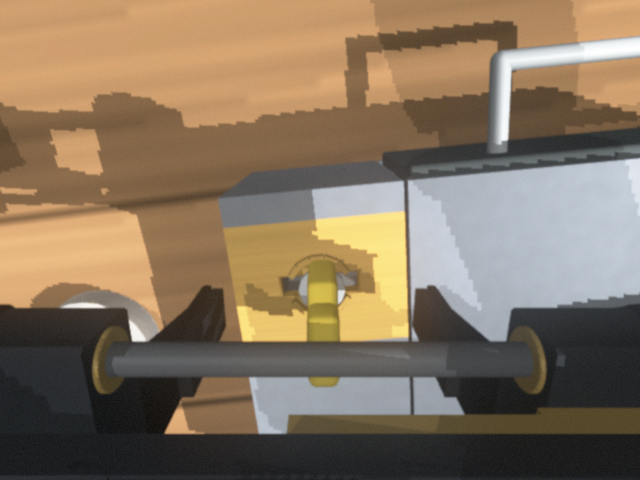

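Emit:
{"fn": "carry_out", "kwargs": {
  "increments": "1 0.0005 0.0016 0 0 0 -0.3; 0 0 0 0 0 0 0; 0 0 0 0 0 0 0; 0 0 0 0 0 0 0; 0 0 0 0 0 0 0; 0 0 0 0 0 0 0; 0 0 0 0 0 0 0; 0 0 0 0 0 0 0"
}}

```text
time_s: 15.45
tool_pos: [0.65, 0.0498, 0.1944]
tool_rot: [180.0, 0.2, 173.2]
force: [0.5, 0.4, -0.7]
grip_width: 0.0251
```

```bash
python3 plan.py - - .194 80 0
```

```text
0 0.0000 -0.0000 0.0000 0.01 0.01 9.32; 0 0.0000 -0.0000 0.0000 0.01 0.01 9.32; 0 0.0000 -0.0000 0.0000 0.01 0.01 9.32; 0 0.0000 -0.0000 0.0000 0.01 0.01 9.32; 0 0.0000 -0.0000 0.0000 0.01 0.01 9.32; 0 0.0000 -0.0000 0.0000 0.01 0.01 9.32; 0 0.0000 -0.0000 0.0000 0.01 0.01 9.32; 0 0.0000 -0.0000 0.0000 0.01 0.01 9.32; 0 0.0000 -0.0000 0.0000 0.01 0.01 9.32; 0 0.0000 -0.0000 0.0000 0.01 0.01 9.32
t 15.45 pos [0.65   0.0498 0.1944] rot [1.7999e+02 1.5000e-01 1.7318e+02] F [ 0.5  0.4 -0.7] M [ 0.07 -0.1   0.04] w 0.0251 q [ 32.  32. -53.  88.  26.  73.  59.]
```

Still closing; let it close, then turn 96°.

Emit:
{"fn": "carry_out", "kwargs": {
  "increments": "0 0 0 0 0 0 0; 0 0 0 0 0 0 0; 0 0 0 0 0 0 0; 0 0 0 0.0005 0 0 5; 0 0 0 0.0005 0 0 9; 0 0 0 0.0005 0 0 9; 0 0 0 0.0005 0 0 9; 0 0 0 0.0005 0 0 9"
}}

```text
time_s: 16.45
tool_pos: [0.6502, 0.0491, 0.1943]
tool_rot: [179.9, 0.2, 130.9]
force: [-1.9, -0.7, 1.9]
grip_width: 0.0118
```

```bash
python3 wl.py w12; python3 plan.py - - .194 79 0
```

```text
tip,bitlow,bithigh [[317.2, 238.7], [317.2, 227.8], [317.0, 244.0]] [[347.46323049 240.48842526]
 [347.44085749 202.41795346]
 [346.31122262 259.17250356]]
16.5 [0.65017742 0.0492264  0.19434864] [179.92214685   0.21990959 130.6160906 ] [-0.46452867  0.32569433  2.14687252]
0 0.0000 -0.0000 0.0001 0.03 0.03 8.60; 0 0.0000 -0.0000 0.0001 0.03 0.03 8.60; 0 0.0000 -0.0000 0.0001 0.03 0.03 8.60; 0 0.0000 -0.0000 0.0001 0.03 0.03 8.60; 0 0.0000 -0.0000 0.0001 0.03 0.03 8.60; 0 0.0000 -0.0000 0.0001 0.03 0.03 8.60
t 16.5 pos [0.6502 0.0492 0.1943] rot [179.92   0.22 130.62] F [-0.5  0.3  2.1] M [-0.05  0.01 -0.  ] w 0.0121 q [ 27.  29. -45.  89.  21.  71.  19.]
```

View pics/w12.png

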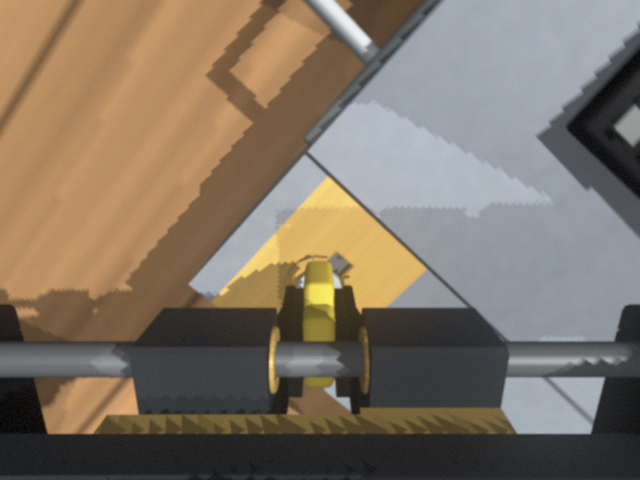

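Emit:
{"fn": "carry_out", "kwargs": {
  "increments": "0 0 0 0.0005 0 0 9; 0 0 0 0.0005 0 0 9; 0 0 0 0.0005 0 0 9; 0 0 0 0.0005 0 0 9; 0 0 0 0.0005 0 0 9; 0 0 0 0 0 0 5; 0 0 0 0 0 0 0"
}}

```text
time_s: 17.38
tool_pos: [0.6501, 0.0488, 0.1943]
tool_rot: [179.7, 0.2, 80.0]
force: [0.8, -1.1, 1.1]
grip_width: 0.0115
```

```bash
python3 wl.py w13; python3 plan.py - - .194 79 0
```

```text
tip,bitlow,bithigh [[316.2, 240.5], [316.1, 229.7], [315.7, 246.2]] [[343.01136381 246.71091756]
 [342.45150975 209.04417354]
 [340.80929515 266.7400017 ]]
17.425 [0.65009281 0.04885232 0.19430738] [179.73598442   0.21649925  80.03340744] [-0.15503596 -0.55906698  0.5956771 ]
0 0.0000 -0.0000 0.0003 0.27 0.21 1.03
t 17.43 pos [0.6501 0.0489 0.1943] rot [179.74   0.22  80.03] F [-0.2 -0.6  0.6] M [-0.18 -0.05  0.01] w 0.0117 q [ 20.  26. -35.  89.  16.  70. -28.]
```

View pics/w13z.png

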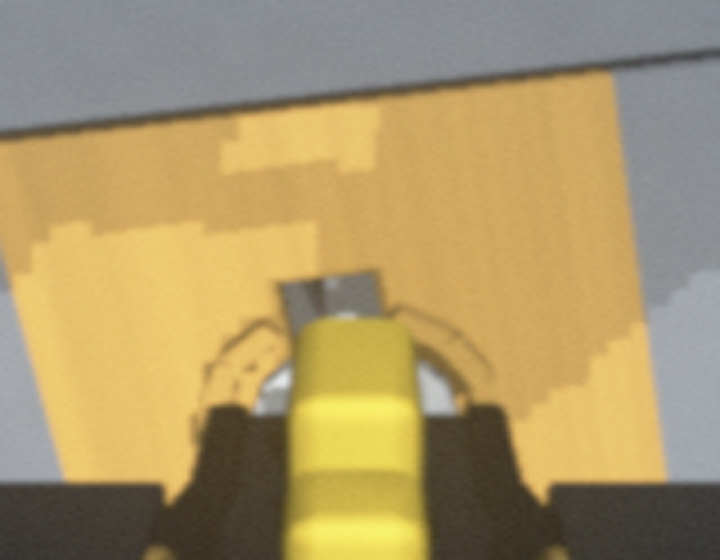

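Emit:
{"fn": "carry_out", "kwargs": {
  "increments": "0.5 0 0 0 0 0 0; 1 0 0 0 0 0 0; 1 0 0 0 0 0 0; 1 0 0 0 0 0 0; 1 0 0 0 0 0 0; 1 0 0 0 0 0 0; 1 0 0 -0.02 0 0 0; 1 0 0 -0.05 0 0 0; 1 0 0 -0.02 0 0 0"
}}

```text
time_s: 18.55
tool_pos: [0.6492, 0.0496, 0.2875]
tool_rot: [179.9, 0.2, 80.3]
force: [0.4, -0.1, 1.0]
grip_width: 0.0855
```

```bash
python3 wl.py w14; python3 plan.py .555 .199 .25 88.3 1
```

```text
tip,bitlow,bithigh [[317.7, 241.1], [317.6, 230.3], [317.3, 247.1]] [[349.50090651 248.93679823]
 [349.13590161 211.11163296]
 [347.80148048 269.69375217]]
18.6 [0.6497541  0.04969762 0.28936447] [1.79743286e+02 1.32945679e-01 8.03136460e+01] [0.3101078  0.29363304 2.07354821]
1 0.0328 -0.0297 0.0096 0.06 0.04 -2.00; 1 0.0338 -0.0285 0.0097 0.06 0.04 -2.00; 1 0.0348 -0.0273 0.0097 0.06 0.04 -2.00; 1 0.0357 -0.0261 0.0098 0.06 0.04 -2.00
t 18.6 pos [0.6498 0.0497 0.2894] rot [1.7974e+02 1.3000e-01 8.0310e+01] F [0.3 0.3 2.1] M [-0.   -0.16 -0.01] w 0.0866 q [ 21.  22. -37.  82.  14.  80. -26.]
```

View pics/w14.png

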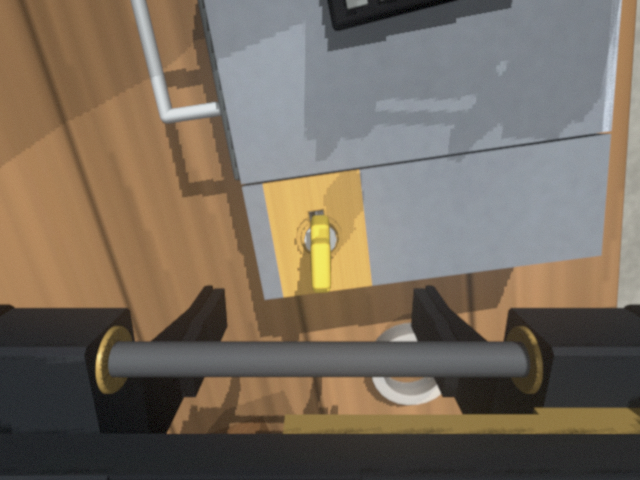

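Emit:
{"fn": "carry_out", "kwargs": {
  "increments": "1 0.033 -0.0297 0 0 0 -2; 1 0.034 -0.0285 0.005 0 0 -2; 1 0.035 -0.0273 0.015 0 0 -2; 1 0.033 -0.024 0.018 0 0 -2; 1 0 0 0 0 0 0; 1 0 0 0 0 0 0"
}}

```text
time_s: 19.35
tool_pos: [0.5561, 0.2003, 0.2547]
tool_rot: [179.2, 0.1, 88.4]
force: [1.1, -0.2, -0.5]
grip_width: 0.0869
```

```bash
python3 wl.py w15; python3 - <<'E'
from fit import *
w=read_camera("wrist"); o=get_obs()
X=[[.5545,y,.072] for y in(.15,.199,.249)]
print(proj(w,X))
E
python3 plan.py .555 .199 .18 88.3 1
```

```text
tip,bitlow,bithigh [[315.8, 239.6], [315.6, 228.7], [315.2, 245.1]] [[340.89618717 243.43998056]
 [340.26556613 205.61399504]
 [338.38699256 262.96680652]]
19.4 [0.55587586 0.20066551 0.25463197] [1.79277161e+02 1.10996071e-01 8.84565147e+01] [-0.5011709   0.10958297 -0.42583675]
[[313.65661638 298.93521835]
 [311.63152686 238.63887808]
 [309.34007138 170.43314573]]
1 -0.0006 -0.0010 0.0373 0.36 0.05 0.06; 1 -0.0007 -0.0008 0.0373 0.36 0.05 0.06
t 19.45 pos [0.5562 0.2003 0.2546] rot [1.7927e+02 1.1000e-01 8.8410e+01] F [ 0.7  0.1 -0.6] M [-0.   -0.05  0.01] w 0.087 q [ 13.  17. -43.  94.  12.  73. -33.]
```

View pics/w15.png

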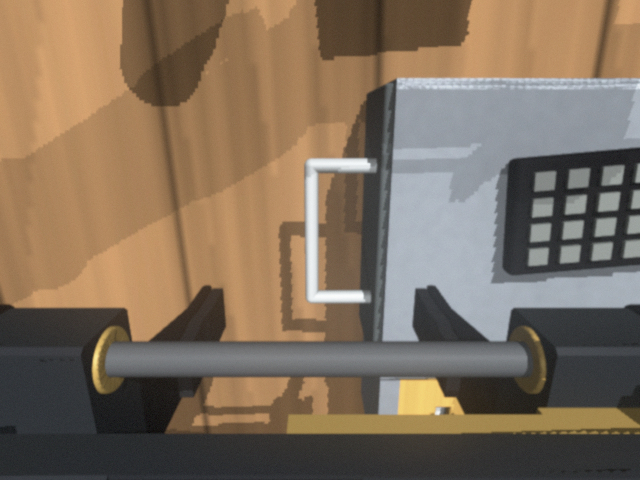

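Emit:
{"fn": "carry_out", "kwargs": {
  "increments": "0.36 0.002 -0.004 0.03 0.4 0 0; 0.36 0.001 0 0.03 0.3 0 0; 0.36 0 0 0.005 0 0 0; 0.36 0 0 0 0 0 0; 0.36 0 0 0 0 0 0; 0.36 0 0 0 0 0 0",
  "force": 20
}}

```text
time_s: 20.2
tool_pos: [0.5584, 0.1993, 0.1929]
tool_rot: [179.5, 0.0, 87.9]
force: [-1.0, 0.1, 0.0]
grip_width: 0.0362
```

```bash
python3 wl.py w16; python3 - <<'E'
from h import *
s=read_camera("side"); crop(s,(270,120,400,260),4,"s16")
E
python3 plan.py .552 .203 .13 88.3 0.36
```

```text
tip,bitlow,bithigh [[316.4, 240.2], [316.3, 229.4], [315.9, 245.9]] [[343.80530218 245.65626377]
 [343.2723108  207.90601051]
 [341.62454077 265.47522796]]
20.25 [0.55848133 0.19937959 0.19301829] [1.79506432e+02 2.38247300e-02 8.78656994e+01] [0.33249537 0.88775975 0.84346146]
0.36 0.0017 -0.0035 0.0314 0.24 0.02 -0.21; 0.36 0.0017 -0.0033 0.0314 0.24 0.02 -0.21
t 20.3 pos [0.5583 0.1994 0.1928] rot [1.7953e+02 3.0000e-02 8.7870e+01] F [-1.   0.1 -0.5] M [-0.04 -0.11 -0.  ] w 0.0332 q [ 12.  20. -42.  98.  15.  67. -35.]
```

View pics/w16.png

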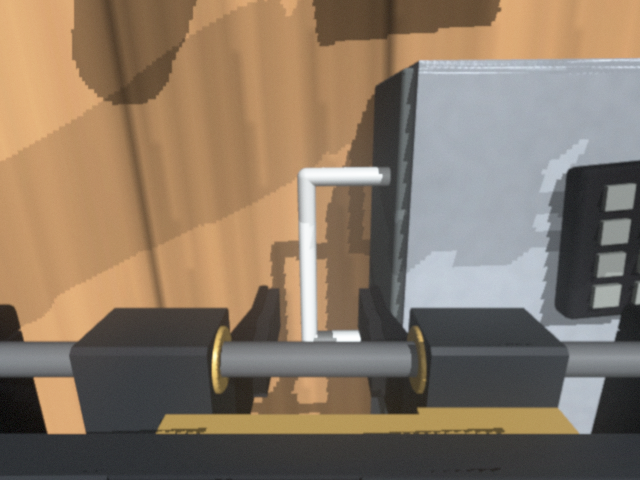

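View pics/s16.png

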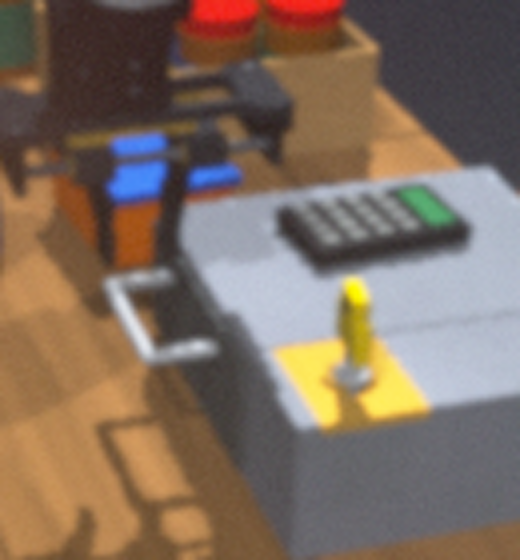

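Emit:
{"fn": "carry_out", "kwargs": {
  "increments": "0.36 0.003 -0.0075 0.01 0.3 0 0; 0.36 0.001 0 0.03 0.1 0 0; 0.36 0 0 0.022 0 0 0; 0.36 0 0 0 0 0 0"
}}

```text
time_s: 20.8
tool_pos: [0.5492, 0.2049, 0.1285]
tool_rot: [180.0, 0.0, 87.9]
force: [-0.1, -0.3, -0.1]
grip_width: 0.0315
```

```bash
python3 wl.py w17; python3 plan.py .551 .203 .13 88.3 0.36
```

```text
tip,bitlow,bithigh [[317.7, 240.0], [317.6, 229.2], [317.3, 245.7]] [[349.45643544 245.10347743]
 [349.11848872 207.19400234]
 [347.93909748 265.09621268]]
20.85 [0.54981531 0.20526791 0.12959186] [ 1.79875149e+02 -1.30858981e-02  8.79458712e+01] [ 0.48048653  0.22171587 -0.24160576]
0.36 -0.0022 0.0013 -0.0004 0.12 -0.01 -0.35
t 20.85 pos [0.5498 0.2053 0.1296] rot [ 1.7988e+02 -1.0000e-02  8.7950e+01] F [ 0.5  0.2 -0.2] M [ 0.04 -0.13 -0.03] w 0.0314 q [ 11.  24. -41. 102.  17.  61. -38.]
```

View pics/w17.png

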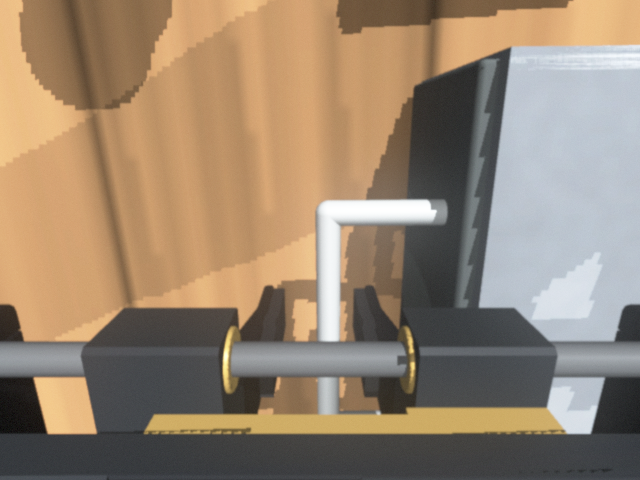

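Emit:
{"fn": "carry_out", "kwargs": {
  "increments": "0 0 0.002 0 0 0 0; 0 0 0 0 0 0 0; 0 0 0 0 0 0 0; 0 0 0 0 0 0 0; 0 0 -0.006 0 0 0 0; 0 0 -0.008 0 0 0 0; 0 0 0 0 0 0 0",
  "force": 25
}}

```text
time_s: 21.72
tool_pos: [0.538, 0.2064, 0.132]
tool_rot: [179.7, -0.1, 88.0]
force: [-1.1, 0.2, -0.6]
grip_width: 0.0093
```

```bash
python3 plan.py .46 .205 .13 88.3 0
```

```text
0 -0.0021 -0.0389 0.0008 0.17 -0.04 -0.17; 0 -0.0020 -0.0389 0.0009 0.17 -0.04 -0.17
t 21.73 pos [0.538  0.2064 0.132 ] rot [ 1.7966e+02 -8.0000e-02  8.7960e+01] F [-1.1  0.2 -0.6] M [-0.01  0.31  0.07] w 0.0093 q [ 11.  22. -41. 103.  17.  61. -38.]
```

Emit:
{"fn": "carry_out", "kwargs": {
  "increments": "0 0 -0.015 0 0 0 0; 0 0 -0.018 0 0 0 0; 0 0 -0.018 0 0 0 0; 0 0 -0.018 0 0 0 0; 0 0 -0.012 0 0 0 0; 0 0 -0.004 0 0 0 0; 0 0 0 0 0 0 0"
}}

```text
time_s: 22.6
tool_pos: [0.4496, 0.2089, 0.1319]
tool_rot: [179.4, -0.0, 87.9]
force: [-0.7, 0.3, -1.4]
grip_width: 0.009
```

```bash
python3 plan.py .45 .205 .13 88.3 0
```

```text
0 -0.0039 0.0005 0.0019 0.62 -0.02 -0.35
t 22.6 pos [0.4496 0.2089 0.1319] rot [ 1.7938e+02 -2.0000e-02  8.7950e+01] F [-0.7  0.3 -1.4] M [-0.03 -0.08  0.04] w 0.009 q [ 14.  12. -45. 114.  10.  57. -39.]
```

Pulled about 10 cm. Release gently, then rise clear.

Emit:
{"fn": "carry_out", "kwargs": {
  "increments": "0.4 0 0 0 0 0 0; 0.4 0 0 0 0 0 0; 0.4 0 0 0 0 0 0; 0.4 0 0 0 0 0 0; 0.4 0 0 -0.02 0 0 0; 0.4 0 0 -0.05 0 0 0; 0.4 0 0 -0.05 0 0 0; 0.4 0 0 -0.03 0 0 0; 0.4 0 0 0 0 0 0"
}}

```text
time_s: 23.72
tool_pos: [0.4488, 0.2088, 0.2861]
tool_rot: [179.5, -0.1, 87.9]
force: [-0.6, 0.1, 0.1]
grip_width: 0.0346
```

```bash
python3 - <<'E'
from h import *
t=read_camera("top"); s=read_camera("side"); w=read_camera("wrist"); o=get_obs()
cv2.imwrite("pics/t18.png",t["img"]);cv2.imwrite("pics/s18.png",s["img"]);cv2.imwrite("pics/w18.png",w["img"])
print(o["time_s"],o["tool_pos"],o["force"])
E
```

```text
23.875 [0.4472063  0.20791507 0.28259236] [-0.02855335 -0.40380061 -0.91359935]
```

View pics/s18.png

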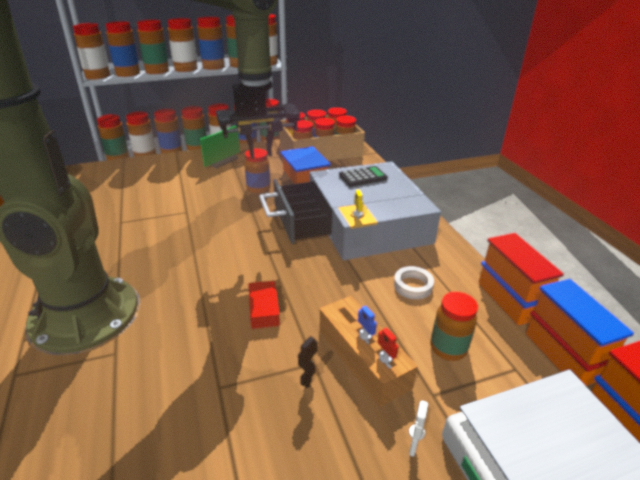

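View pics/t18.png

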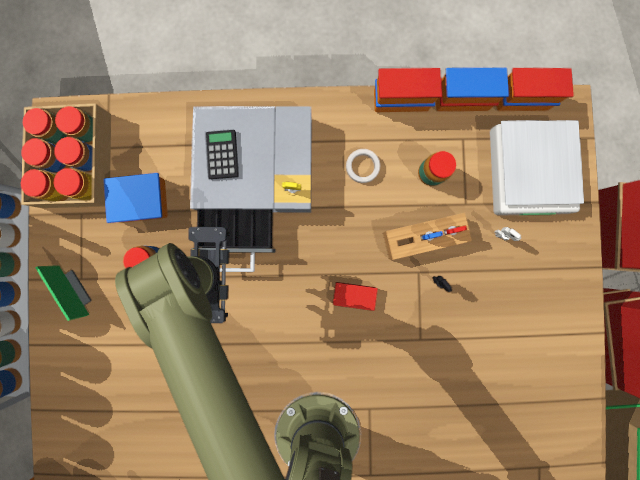

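View pics/w18.png

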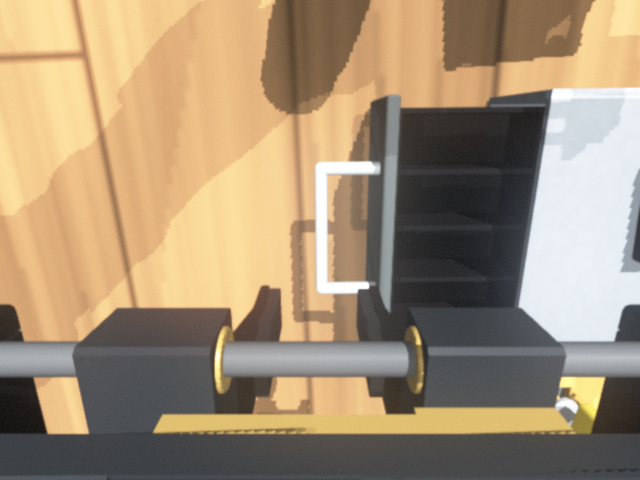

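```bash
python3 -c "
from cell import *
print(sign_off())"
```

```text
the job is handed in; nothing more can be done
None
```

The yellow key turned the lock on the first try, so the red and blue keys never left the rack. I handed the job in at about 24 s of the 72 s allowed.

- **Test:** I put the yellow key in, pressed it down until its shoulder sat on the plate, and turned it 0.4 rad. It followed fully, with about 0.07 N m on the wrist.
- **Turning:** I turned it to about 95°, let go, swung the open gripper half a turn round the bow and gripped it again. I then turned it to about 188° and released it.
- **Drawer:** I pulled the handle back about 10 cm with only 1 to 2 N showing, let go and rose clear.

**Last checks:** The final pictures show the drawer about 97 mm out and the yellow key upright in the lock. Blue and red stand in their sockets, the other goods look unmoved, and the gripper is clear of everything.

**What disagreed or was not measured:**
- The cameras differed from each other by 3 to 5 mm on the rack, keyhole and handle, so I used the wrist picture relative to the fingers for the fits.
- The lock angle was never read directly. From the key's turn and the stated play I put it at about 2.9 rad, and the drawer coming free fits that.

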